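# Weigh a laundry soap in its holder, tared

## Task

Weigh the piece of laundry soap without its holder: stand the empty soap holder on its base in the middle of the scale's steel platform and let go of it, then press the tare key well down and let it up again, and only then lay the soap flat inside the holder and let go; do not press tare again once the soap is in. Set things down gently, neither dropping them onto the platform nor bearing down hard on it or on the key (the key stands out more or less each time, so stop by feel and do not ram it), and leave the other things on the ledge alone.

Things in the scene. Friction and masses are not known exactly. Their poses are not given: they have to be found in the camera images.
- scale: White plastic scale, fixed, 160 (x) by 240 mm (y), deck 36 mm high. Origin: centre of underside; x away from robot, y left, z up. Platform on its +y half. On its -y half a display column (86 mm wide, x 10 to 42 mm, top at 200 mm) stands close behind the tare key and leaves an upright hand little room. A panel sloping up 30 degrees to the column's foot carries the key.
- platform_top (a point): Centre of the top face of the scale's steel platform, a plate 140 mm (x) by 108 mm (y), 6 mm thick, at (0, 60, 52) mm in the scale's frame; axes as the scale's. Unloaded it is 52 mm above the ledge.
- platform (a joint): How far the platform has sunk, m: 0 unloaded, spring 1200 N/m (about 0.8 mm per 100 g), stop at 0.008. Beyond 0.005 (6 N in all) it counts as overloaded.
- key_seat (a point): Middle of the panel spot where the round grey tare key (22 mm in diameter) comes out, at (-4, -72, 64) mm in the scale's frame, 14 mm short of the column's face. Its z axis is the key's axis: 30 degrees from vertical, leaning to the scale's -x. The key's top stands 8 to 16 mm out along it, differing each time: find it by touch. Leaning the hand back 20 to 30 degrees clears the column.
- tare_key (a joint): How far the tare key is pressed in along its axis, m: 0 up, tare works from 0.004 (5.5 N), hard stop at 0.007 (8.5 N). Springs back. It starts to move at 1.5 N; about 6 to 7 N is right; running into the stop easily passes the 20 N that harm it.
- holder: Green hard silicone soap holder, an open rectangular tray 124 mm (x) by 62 mm (y), 20 mm high, walls and floor 4 mm thick, empty; 80 to 150 g. Origin: centre of its underside; z up out of its open top. Starts lying on its base on the ledge, long side roughly along world x. May be gripped across its 62 mm width.
- soap: Tan piece of laundry soap, a plain block 70 mm (x) by 36 mm (y), 38 mm high; 60 to 130 g. Origin: centre of its underside, z up. Starts on the ledge. In the holder its top stands 22 mm above the holder's rim, so grip the upper half.
- bottle: Small clear glass bottle with a white cap, 42 mm in diameter, 115 mm high; bystander. Origin: centre of its underside.
- tumbler: Steel tumbler, 72 mm across the rim, 100 mm high; bystander. Origin: centre of its underside.
- comb: Wooden comb 150 by 37 mm, 7 mm thick, lying flat in front of the scale; bystander. Origin: centre of its underside.
- jar: White squat jar with a steel lid, 52 mm in diameter, 48 mm high; bystander. Origin: centre of its underside.
- pumice: Round grey pumice stone, 62 mm in diameter, 26 mm high; bystander. Origin: centre of its underside.
Not all that is in view belongs to the job. There is more than one size of the holder; the job needs the smaller.

How it is judged:
By the outcome, as a careful person would: the job done as asked, in the order asked, and still so for the second after the job is handed in, with the robot touching nothing.
It also fails if it takes over 72 s, if anything falls off the work surface, if the arm or the gripper's body presses on something with over 40 N, if the wrist force passes 120 N, or if a joint passes its speed limit or range.

## Robot

A 7-joint arm with a two-finger parallel gripper is mounted at the origin on the work surface. World frame = base frame: x ahead of the robot, y to its left, z up, the work surface at z = 0. Lengths are in m, angles in rad, forces in N, time in s.
With the tool pointing down it reaches from about 0.425 to 0.925 m from the base axis. Payload 6.8 kg.
Tool frame: the origin (TCP) lies on the centre line of the jaws, within the pads' length; the fingertips stand 17 mm ahead of it and the grasp point (between the pads) lies 2 mm behind it (nose_length is the distance from the TCP to the fingertips, in m); z points along the fingers, x is the direction in which the jaws open and shut, and the axes are right-handed (so a half turn about z gives the same grasp; the last joint's range is limited). The gripper opens to 85 mm and grips with 20 to 120 N. Pads are 22 mm wide; open, the fingers measure 114 mm over their backs; the gripper's body (76 mm by 85 mm) begins 54 mm behind the grasp point. The pads swing forward as they close: fully open they stand 13 mm farther back than shut.
Start: joints at [-1.267, 0.477, 0.022, 1.555, -0.011, 1.109, -0.083], TCP at [0.27, 0.619, 0.248] pointing down, gripper open.
Joint ranges: [-2.96, 2.96], [-0.34, 2.1], [-1.41, 1.46], [0.24, 2.44], [-1.37, 4.51], [0.17, 1.92], [-2.96, 2.96]. Speed limits (rad/s): [2.39, 2.39, 3.14, 3.14, 3.14, 3.14, 3.14].

## Interface

Orientations are given as a unit quaternion [w, x, y, z].
In Python, from station import * gives the robot as it stands.
- The arm moves only by the tool send_rows, never from a script. Its argument "commands" is a list of rows, each an object with "translation": the shift along the tool's x, y, z in m, a list of three; "rot": the turn, a rotation vector about the tool's x, y, z in degrees, a list of three; "grip": the finger opening in m, from 0 to 0.0854. In form: [{"translation": [tx, ty, tz], "rot": [rx, ry, rz], "grip": grip}, ...]. A call has exactly 5 rows; each row shifts and turns the commanded pose from where the row before left it, along the tool's axes as they then stand; what a row does not reach is not made up. A row lasts 1/12 s, in which the tool goes at most 41.7 mm and 7.16 degrees, less where a joint would pass 70% of its speed; a pose out of reach is approached as far as the arm can. A call with a gripper value outside its range is refused whole. The fingers move at their own pace and stop on an object; "force" is the grip in N (left out, the last holds). Time passes only in rows, so rows that do not move let the fingers close, or fill a call up. It gives the time, the measured TCP pose, the force and the opening at its end, in the units of the state.
- get_obs(): the state, without advancing time (a new reading comes with each control period).
- read_camera(name): name is "scene" or "side" or "wrist"; returns a dict with "pixels" (400x640x3 uint8, red, green, blue), "depth" (400x640 float32, m along the optical axis (not along the pixel's ray), 0 where there is no reading), "mtx" (3x3 intrinsics, pixels), "extrinsics" (4x4, takes a point from camera to world coordinates). Camera axes: x right, y up, looking along -z (the intrinsics and any distortion apply to the point x, -y, -z); pixel columns grow to the right and rows downward; lengths in m; the calibration is good to about 2 mm. A picture is of the moment at which its call begins.
- hand_in(): hands the job in, once; it reports no verdict.
The state is a dict: "t": time; "q": joint angles; "joint_vel": joint speeds; "joint_torque": joint torques, N m; "eef_pos": TCP position; "tool_rot": TCP orientation; "contact_force": force on the tool from outside, world axes, zero at the start; "torque": the same for the moment, N m; "gripper_width": opening from 0.0 (shut) to 1.0 (fully open).
Only numpy, scipy, OpenCV 4.12 (cv2) and the standard library are available. Lean on these libraries where they do the work, as an engineer would, in place of code of your own. Each camera call takes 0.05 s, during which the arm holds its last target.

## Working session

There is one attempt and no reset: what is moved stays moved. The work goes in short steps, Python scripts to look and compute and a tool call to move; the robot and the scene stay as the last step left them, time stands still between calls to the robot, and variables do not carry over. Pictures are saved under pics/ and viewed, and the job is handed in when it is done.

Besides the shell and the picture viewer there is one more tool, called after "Emit:" as name(argument=value, ...), one argument or row to a line, values as JSON. send_rows: Moves the arm, as the interface text tells. Its arguments: {"type":"object","properties":{"commands":{"type":"array","items":{"type":"object","properties":{"translation":{"type":"array","items":{"type":"number"}},"rot":{"type":"array","items":{"type":"number"}},"grip":{"type":"number"}}}},"force":{"type":"number"}},"required":["commands"]}

```bash
ls; mkdir -p pics
python3 - <<'E'
from station import *
import cv2,numpy as np
o=get_obs()
for k,v in o.items(): print(k,np.round(v,4))
for n in ["scene","side","wrist"]:
    c=read_camera(n); cv2.imwrite(f"pics/{n}0.png",c["pixels"][:,:,::-1]); np.savez(f"{n}0.npz",**c)
    print(n,c["mtx"].tolist(),np.round(c["extrinsics"],3).tolist(),[k for k in c])
E
```

```text
pics
t 0.0
q [-1.2671  0.4778  0.0224  1.5565 -0.0115  1.1093 -0.0831]
joint_vel [-0.0013 -0.0013  0.0002  0.0002  0.0001 -0.001  -0.0015]
joint_torque [ 4.00000e-04 -5.96463e+01  1.60770e+00 -2.81196e+01  1.23000e-02
  9.50000e-03  0.00000e+00]
eef_pos [0.27   0.618  0.2473]
tool_rot [ 6.000e-04  8.367e-01  5.476e-01 -7.000e-04]
contact_force [-0.2955 -0.3042 -1.1555]
torque [-0.0525  0.0044  0.0233]
gripper_width 1.0003
scene [[369.128352687699, 0.0, 316.10564917888365], [0.0, 369.128352687699, 202.65796358589472], [0.0, 0.0, 1.0]] [[-0.622, -0.623, 0.474, 0.983], [0.783, -0.507, 0.36, 0.333], [0.017, 0.595, 0.804, 0.831], [0.0, 0.0, 0.0, 1.0]] ['pixels', 'depth', 'mtx', 'extrinsics']
side [[424.337877008402, 0.0, 319.8365765260253], [0.0, 424.337877008402, 204.66175415014123], [0.0, 0.0, 1.0]] [[0.877, 0.306, -0.371, 0.071], [-0.481, 0.55, -0.683, -0.85], [-0.004, 0.777, 0.629, 0.845], [0.0, 0.0, 0.0, 1.0]] ['pixels', 'depth', 'mtx', 'extrinsics']
wrist [[357.86464281832076, 0.0, 320.40340337337165], [0.0, 357.86464281832076, 198.62365539464392], [0.0, 0.0, 1.0]] [[0.4, -0.867, -0.298, 0.194], [0.916, 0.378, 0.131, 0.652], [-0.001, -0.325, 0.946, 0.372], [0.0, 0.0, 0.0, 1.0]] ['pixels', 'depth', 'mtx', 'extrinsics']
```

View pics/scene0.png

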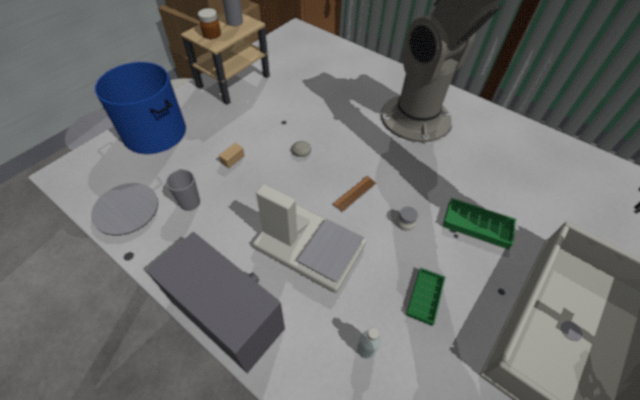

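View pics/side0.png

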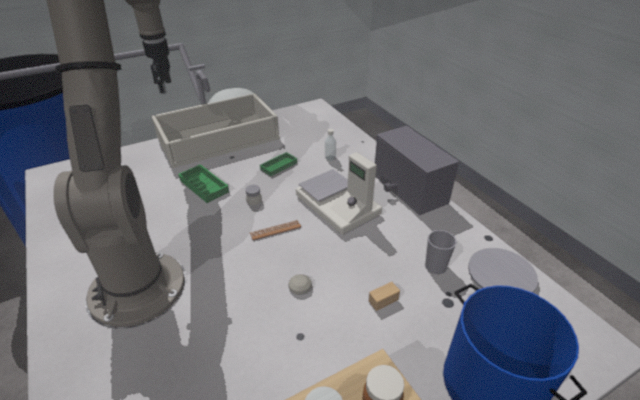

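View pics/wrist0.png

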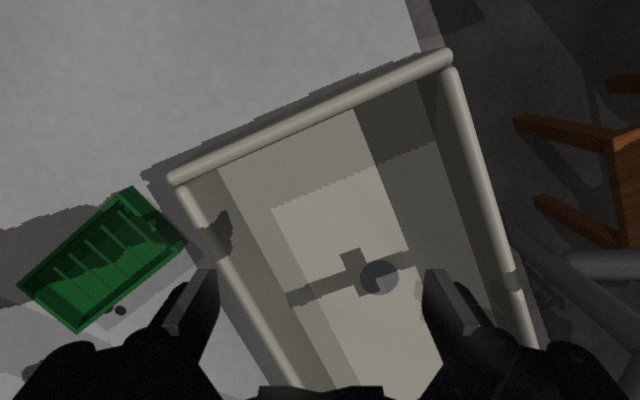

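The scene camera shows the small holder at about (426,296), the large one at (480,222), the soap at (232,155), and the scale at (310,240) with its key on the column side. The side camera shows the same holder at (279,164), the soap at (384,295), and the key near (352,201). Next I'll measure positions from depth.

```bash
cat > h.py <<'E'
import numpy as np,cv2
def world(c):
    K=c["mtx"];E=c["extrinsics"];d=c["depth"]
    v,u=np.mgrid[0:400,0:640]
    P=np.stack([(u-K[0,2])/K[0,0]*d,-(v-K[1,2])/K[1,1]*d,-d],-1)
    return P@E[:3,:3].T+E[:3,3]
def rect(xy):
    (cx,cy),(w,h),a=cv2.minAreaRect(np.float32(xy)*1000)
    if w<h: w,h,a=h,w,a+90
    a=(a+90)%180-90
    return np.round([cx,cy,w,h,a],1)
E
python3 - <<'E'
from h import *
for n in ["scene","side"]:
    c=dict(np.load(n+"0.npz")); W=world(c)
    hsv=cv2.cvtColor(c["pixels"],cv2.COLOR_RGB2HSV)
    green=(cv2.inRange(hsv,(45,90,30),(85,255,255))>0)
    tan=(cv2.inRange(hsv,(8,80,60),(25,255,255))>0)
    for nm,m in [("green",green),("tan",tan)]:
        k,l,s,_=cv2.connectedComponentsWithStats(m.astype(np.uint8))
        for i in range(1,k):
            if s[i,4]<60: continue
            p=W[(l==i)&(c["depth"]>0)]
            print(n,nm,s[i],"z",np.round(np.percentile(p[:,2],[2,50,90,98]),3),end=" ")
            zt=np.percentile(p[:,2],95)
            q=p[p[:,2]>zt-0.006]
            print("all",rect(p[:,:2]),"top",rect(q[:,:2]))
    # scale: points at platform height
    x,y,z=W[...,0],W[...,1],W[...,2]
    for lo,hi in [(0.03,0.042),(0.046,0.058),(0.185,0.21)]:
        m=(z>lo)&(z<hi)&(x>0.4)&(x<1.0)&(y>-0.35)&(y<0.3)&(c["depth"]>0)
        m=cv2.morphologyEx(m.astype(np.uint8),cv2.MORPH_OPEN,np.ones((3,3)))
        k,l,s,_=cv2.connectedComponentsWithStats(m)
        for i in range(1,k):
            if s[i,4]>150: print(n,lo,s[i],rect(W[l==i][:,:2]),np.round(np.median(W[l==i],0),4))
    t=[(x>0.3)&(x<1.1)&(z<0.01)&(z>-0.01)]; print("table z",np.median(z[t[0]]))
E
```

```text
scene green [502   0  46  88 328] z [-0.627 -0.319 -0.13  -0.099] all [-1398.5    32.2    46.8    22.2     9.3] top [-1400.7    31.8    25.4    20.2    27. ]
scene green [517   0  56  95 390] z [-0.637 -0.299 -0.1   -0.065] all [-1403.3   139.3    40.6    23.6     5.6] top [-1400.8   138.     22.1    21.5    24. ]
scene green [534   0  64 102 442] z [-0.632 -0.271 -0.073 -0.036] all [-1399.2   246.1    43.3    23.2    13.1] top [-1396.4   248.4    34.1    19.2    11.3]
scene green [551   0  74 109 512] z [-0.626 -0.244 -0.037 -0.004] all [-1401.5   353.2    43.5    26.6    12.7] top [-1397.7   353.2    24.2    15.3    78.1]
scene green [471  10  29  66 180] z [-0.646 -0.398 -0.254 -0.229] all [-1400.8  -180.2    49.2    20.8    26.4] top [-1398.5  -183.7    23.8    16.1    18. ]
scene green [568  14  72 102 503] z [-0.633 -0.289 -0.086 -0.052] all [-1402.1   460.1    35.7    24.3    -7.1] top [-1398.8   459.4    23.     20.5    67.9]
scene green [586  53  54  71 338] z [-0.641 -0.394 -0.241 -0.214] all [-1400.9   567.     35.4    22.9   -10.7] top [-1400.2   564.5    19.5    17.9   -
[... 2294 characters left out ...]
  19.3   63.6] top [ 275.3 -611.3   28.2    6.5   73.1]
side tan [400 385  13  15  96] z [0.198 0.201 0.24  0.245] all [ 335.5 -633.4   51.4   12.5   32. ] top [ 317.9 -641.8   12.6    1.8   30. ]
side 0.03 [296 187  85  42 895] [612.3  32.7 242.5 158.6 -81.7] [ 0.5675 -0.0095  0.0361]
side 0.03 [369 282  28  18 252] [ 5.233e+02 -3.359e+02  7.030e+01  2.790e+01  2.000e-01] [ 0.5198 -0.3372  0.0383]
side 0.046 [299 169  48  32 899] [605.7  95.2 142.1 111.7   7.9] [0.5999 0.0921 0.0523]
side 0.046 [337 200  24  18 173] [599.5 -42.5  85.1  29.8 -75. ] [ 0.5993 -0.0469  0.0513]
side 0.185 [348 153  28  19 305] [648.8 -32.4  92.1  33.4 -82.2] [ 0.6436 -0.0403  0.1993]
table z 0.000656709900423158
```

Run:
```python
import cv2
a=cv2.imread("pics/scene0.png")[140:360,190:510]; cv2.imwrite("pics/sc_crop.png",cv2.resize(a,(800,550),interpolation=cv2.INTER_CUBIC))
a=cv2.imread("pics/side0.png")[120:320,230:450]; cv2.imwrite("pics/si_crop.png",cv2.resize(a,(660,600),interpolation=cv2.INTER_CUBIC))
```

```text
(no output)
```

View pics/si_crop.png

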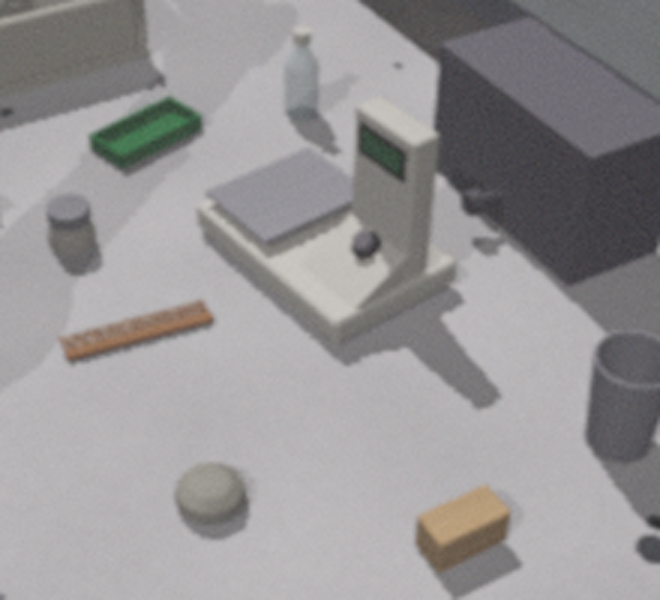

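View pics/sc_crop.png

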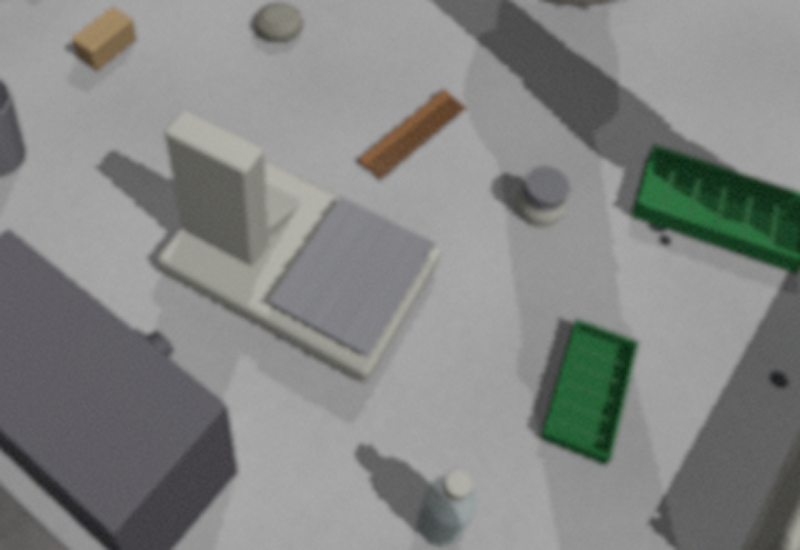

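```bash
cat >> h.py <<'E'
from scipy.spatial.transform import Rotation as Ro
def down(psi,tilt=0,about_z_then=None):
    "tool x yaw psi (deg), then tilt deg about tool x"
    p=np.radians(psi)
    R=np.array([[np.cos(p),np.sin(p),0],[np.sin(p),-np.cos(p),0],[0,0,-1]])
    return R.T.T@Ro.from_euler('x',tilt,degrees=True).as_matrix()
def state(o):
    q=o["tool_rot"]; R=Ro.from_quat([q[1],q[2],q[3],q[0]]).as_matrix()
    return np.array(o["eef_pos"]),R
def psi(R): return np.degrees(np.arctan2(R[1,0],R[0,0]))
def plan(p,R,tp,tR,n):
    "n equal rows; rounded so that no error accumulates"
    tot=Ro.from_matrix(R.T@tR).as_rotvec(degrees=True)
    out=[]
    for i in range(1,n+1):
        wp=p+(tp-p)/(n+1-i); 
        tr=np.round(R.T@(wp-p),4); 
        rem=Ro.from_matrix(R.T@tR).as_rotvec(degrees=True)/(n+1-i)
        rt=np.round(rem,1)
        p=p+R@tr; R=R@Ro.from_rotvec(rt,degrees=True).as_matrix()
        out.append((tr.tolist(),rt.tolist()))
    for a,b in out: print('{"translation":',a,', "rot":',b,'}')
    print("end",np.round(p,4),"max mm/row",max(np.linalg.norm(a)*1e3 for a,b in out),"max deg",max(np.linalg.norm(b) for a,b in out))
E
python3 - <<'E'
from h import *
from station import *
p,R=state(get_obs()); print(psi(R))
plan(p,R,np.array([0.548,0.331,0.21]),down(105),15)
for n in ["scene","side"]:
    c=dict(np.load(n+"0.npz")); W=world(c)
    k=(W[...,2]>0.012)&(W[...,0]>0.3)&(W[...,0]<1.1)&(abs(W[...,1])<0.8)
    cn,l,s,_=cv2.connectedComponentsWithStats(k.astype(np.uint8))
    for i in range(1,cn):
        if s[i,4]>40:
            q=W[l==i]; print(n,s[i],np.round(q.min(0),3),np.round(q.max(0),3))
E
```

```text
66.40706742157545
{"translation": [-0.0101, 0.0246, 0.0025] , "rot": [-0.0, 0.0, -2.6] }
{"translation": [-0.0112, 0.0242, 0.0025] , "rot": [-0.0, 0.0, -2.6] }
{"translation": [-0.0123, 0.0236, 0.0025] , "rot": [-0.0, 0.0, -2.6] }
{"translation": [-0.0134, 0.023, 0.0025] , "rot": [-0.0, 0.0, -2.6] }
{"translation": [-0.0144, 0.0224, 0.0025] , "rot": [-0.0, 0.0, -2.6] }
{"translation": [-0.0154, 0.0217, 0.0025] , "rot": [-0.0, 0.0, -2.6] }
{"translation": [-0.0164, 0.021, 0.0025] , "rot": [-0.0, 0.0, -2.6] }
{"translation": [-0.0173, 0.0203, 0.0025] , "rot": [-0.0, 0.0, -2.5] }
{"translation": [-0.0182, 0.0195, 0.0025] , "rot": [-0.0, 0.0, -2.6] }
{"translation": [-0.0191, 0.0186, 0.0025] , "rot": [-0.0, 0.0, -2.5] }
{"translation": [-0.0198, 0.0178, 0.0026] , "rot": [-0.0, 0.0, -2.6] }
{"translation": [-0.0206, 0.0169, 0.0025] , "rot": [-0.0, 0.0, -2.5] }
{"translation": [-0.0214, 0.016, 0.0026] , "rot": [-0.0, 0.0, -2.6] }
{"translation": [-0.0221, 0.0149, 0.0025] , "rot": [-0.0, 0.0, -2.5] }
{"translation": [-0.0227, 0.014, 0.0026] , "rot": [-0.0, 0.1, -2.6] }
end [0.548 0.331 0.21
[... 1245 characters left out ...]
] [0.711 0.264 0.012] [0.75  0.303 0.118]
side [259 152  38  21 198] [0.479 0.283 0.012] [0.611 0.376 0.025]
side [202 166  27  28 166] [0.3   0.26  0.012] [0.341 0.421 0.033]
side [245 184  17  19 254] [0.368 0.161 0.012] [0.418 0.211 0.052]
side [ 425  230   31   43 1002] [ 0.676 -0.349  0.012] [ 0.748 -0.277  0.103]
side [  443   248   136   152 13659] [ 0.497 -0.746  0.012] [ 0.927 -0.336  0.194]
side [288 274  24  20 370] [ 0.334 -0.232  0.012] [ 0.393 -0.173  0.03 ]
side [368 282  32  27 530] [ 0.488 -0.36   0.012] [ 0.559 -0.321  0.043]
side [ 354  348   67   52 1274] [ 0.3   -0.648  0.197] [ 0.359 -0.542  0.274]
side [569 375  18  25 181] [ 0.585 -0.756  0.159] [ 0.627 -0.721  0.169]
```

Emit:
send_rows(
  commands=[
    {"translation":[-0.01,0.0246,0.0025],"rot":[0,0,-2.6],"grip":0.085},
    {"translation":[-0.0112,0.0242,0.0025],"rot":[0,0,-2.6],"grip":0.085},
    {"translation":[-0.0123,0.0236,0.0025],"rot":[0,0,-2.6],"grip":0.085},
    {"translation":[-0.0134,0.023,0.0025],"rot":[0,0,-2.6],"grip":0.085},
    {"translation":[-0.0144,0.0224,0.0025],"rot":[0,0,-2.6],"grip":0.085},
  ],
)

```text
t: 0.57
eef_pos: [0.3634, 0.5219, 0.2353]
tool_rot: [0.0, 0.769, 0.64, -0.0]
contact_force: [0.5, 0.4, 0.2]
gripper_width: 0.993
```

Emit:
send_rows(
  commands=[
    {"translation":[-0.0154,0.0217,0.0025],"rot":[0,0,-2.6],"grip":0.085},
    {"translation":[-0.0164,0.021,0.0025],"rot":[0,0,-2.6],"grip":0.085},
    {"translation":[-0.0173,0.0203,0.0025],"rot":[0,0,-2.5],"grip":0.085},
    {"translation":[-0.0182,0.0195,0.0025],"rot":[0,0,-2.6],"grip":0.085},
    {"translation":[-0.0191,0.0186,0.0025],"rot":[0,0,-2.5],"grip":0.085},
  ],
)

```text
t: 0.98
eef_pos: [0.4561, 0.4261, 0.223]
tool_rot: [0.0, 0.693, 0.721, -0.0]
contact_force: [0.1, 1.0, -1.0]
gripper_width: 0.992
```

Emit:
send_rows(
  commands=[
    {"translation":[-0.0198,0.0178,0.0025],"rot":[0,0,-2.6],"grip":0.085},
    {"translation":[-0.0206,0.0169,0.0025],"rot":[0,0,-2.5],"grip":0.085},
    {"translation":[-0.0214,0.016,0.0025],"rot":[0,0,-2.6],"grip":0.085},
    {"translation":[-0.0221,0.0149,0.0025],"rot":[0,0,-2.5],"grip":0.085},
    {"translation":[-0.0227,0.014,0.0025],"rot":[0,0,-2.6],"grip":0.085},
  ],
)

```text
t: 1.4
eef_pos: [0.5488, 0.3303, 0.2104]
tool_rot: [-0.0, 0.608, 0.794, -0.0]
contact_force: [0.7, -0.2, 0.1]
gripper_width: 0.997
```

```bash
cat > w.py <<'E'
import sys
from h import *
from station import *
o=get_obs();p,R=state(o); print("t",o["t"],"p",np.round(p,4),"psi",psi(R),"F",np.round(o["contact_force"],2),"q",np.round(o["q"],2),"g",o["gripper_width"])
c=read_camera(sys.argv[1]); np.savez(sys.argv[2]+".npz",**c); cv2.imwrite(f"pics/{sys.argv[2]}.png",c["pixels"][:,:,::-1])
E
python3 w.py wrist w1
python3 - <<'E'
from h import *
c=dict(np.load("w1.npz")); W=world(c)
hsv=cv2.cvtColor(c["pixels"],cv2.COLOR_RGB2HSV)
m=cv2.inRange(hsv,(45,90,20),(85,255,255))
k,l,s,_=cv2.connectedComponentsWithStats(m)
for i in range(1,k):
    if s[i,4]>500:
        p=W[l==i]; z=p[:,2]; print(s[i],np.round(np.percentile(z,[5,50,95]),4),rect(p[:,:2]))
        print("rim",rect(p[(z>.015)&(z<.026)][:,:2]))
E
```

```text
t 1.4 p [0.5488 0.3303 0.2104] psi 105.12972854347692 F [ 0.65 -0.22  0.13] q [-0.62  0.46 -0.02  1.68  0.01  1.01  1.19] g 0.9969068135246809
[ 289  101   72  134 8964] [0.0019 0.0033 0.0193] [538.8 330.4 145.6  63.5  15.1]
rim [548.8 334.1 124.4  61.7  15.2]
```

View pics/w1.png

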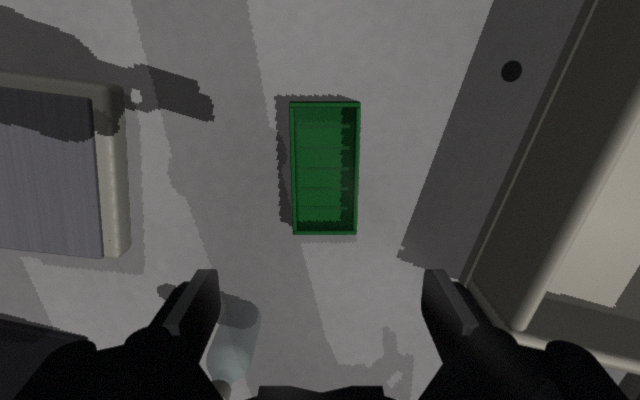

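Run:
```python
from h import *
from station import *
p,R=state(get_obs())
c=dict(np.load("w1.npz")); W=world(c); T=(W-p)@R
d=c["depth"]
m=(d>0.02)&(d<0.25)&(np.arange(400)[:,None]>200)
q=T[m]
print(len(q))
for lo,hi in[(-.08,0),(0,.08)]:
    s=q[(q[:,0]>lo)&(q[:,0]<hi)]
    print(len(s),np.round(np.percentile(s[:,2],[90,97,99,99.8]),4))
    e=s[s[:,2]>np.percentile(s[:,2],97)]; print(np.round(e.min(0),4),np.round(e.max(0),4))
print("scale:")
for lo,hi in[(.03,.042),(.046,.058)]:
    k=(W[...,2]>lo)&(W[...,2]<hi)&(W[...,0]>.5)&(W[...,1]<.2)&(d>.25)
    print(rect(W[k][:,:2]),W[k][:,:2].max(0))
plan(p,R,np.array([0.548,0.334,0.05]),down(105.2),5)
```

```text
29191
14271 [-0.0148 -0.0038  0.0006  0.0037]
[-0.0474 -0.0132 -0.0038] [-0.0343  0.0099  0.0052]
14781 [-0.0157 -0.0044  0.0002  0.0031]
[ 0.0494 -0.0135 -0.0044] [0.0625 0.009  0.0049]
scale:
[668.4 112.4 295.2 108.9  -1.1] [0.81537571 0.1668011 ]
[673.4 116.3 284.7  88.6  -1.5] [0.81519037 0.16077015]
{"translation": [0.0024, -0.0006, 0.032] , "rot": [0.0, 0.1, -0.1] }
{"translation": [0.0023, -0.0005, 0.032] , "rot": [0.0, 0.0, -0.1] }
{"translation": [0.0023, -0.0006, 0.032] , "rot": [0.0, 0.1, -0.0] }
{"translation": [0.0023, -0.0005, 0.0319] , "rot": [0.0, 0.0, -0.1] }
{"translation": [0.0023, -0.0006, 0.032] , "rot": [0.0, 0.1, -0.0] }
end [0.548 0.334 0.05 ] max mm/row 32.095482548171795 max deg 0.14142135623730953
```

Run:
```python
from h import *
from station import *
for i in range(3):
    o=get_obs();p,R=state(o);print(o["t"],p,psi(R),np.abs(o["joint_vel"]).max())
    if i<2: c=read_camera("wrist")
W=world(c);T=(W-p)@R;d=c["depth"]
m=(d>0.02)&(d<0.25)&(np.arange(400)[:,None]>200)
q=T[m]
for lo,hi in[(-.08,0),(0,.08)]:
    s=q[(q[:,0]>lo)&(q[:,0]<hi)]
    e=s[s[:,2]>np.percentile(s[:,2],97)]; print(np.round(e.min(0),4),np.round(e.max(0),4))
hsv=cv2.cvtColor(c["pixels"],cv2.COLOR_RGB2HSV)
m=cv2.inRange(hsv,(45,90,20),(85,255,255))
k,l,s,_=cv2.connectedComponentsWithStats(m)
for i in range(1,k):
    if s[i,4]>500:
        p=W[l==i]; z=p[:,2]; print(s[i],np.round(np.percentile(z,[5,50,95]),4),rect(p[:,:2]))
        print("rim",rect(p[(z>.015)&(z<.026)][:,:2]))
np.savez("w2.npz",**c)
```

```text
1.45 [0.55346344 0.32385781 0.20989486] 104.85936906096835 0.18871305128158217
1.5 [0.55195381 0.32551062 0.20999528] 104.61015743834237 0.08370952235323996
1.55 [0.54998938 0.32834062 0.21016246] 104.70038284116428 0.048757536942154206
[-0.058  -0.0094 -0.0034] [-0.0449  0.0132  0.0059]
[ 0.039  -0.0092 -0.0032] [0.0518 0.0137 0.0059]
[ 295   99   72  134 9015] [0.0019 0.0033 0.0193] [539.3 330.7 143.4  63.2  15.1]
rim [548.6 334.  123.7  61.7  15.1]
```

Emit:
send_rows(
  commands=[
    {"translation":[0.0006,0,0.03],"rot":[0,0,0],"grip":0.085},
    {"translation":[0.0006,0,0.03],"rot":[0,0,0],"grip":0.085},
    {"translation":[0.0006,0,0.03],"rot":[0,0,0],"grip":0.085},
    {"translation":[0.0006,0,0.03],"rot":[0,0,0],"grip":0.085},
    {"translation":[0.0006,0,0.025],"rot":[0,0,0],"grip":0.085},
  ],
)

```text
t: 1.97
eef_pos: [0.5457, 0.3354, 0.0637]
tool_rot: [-0.001, 0.608, 0.794, -0.001]
contact_force: [0.6, 0.1, -1.4]
gripper_width: 0.995
```

Emit:
send_rows(
  commands=[
    {"translation":[0,0,0.012],"rot":[0,0,0],"grip":0.085},
    {"translation":[0,0,0.008],"rot":[0,0,0],"grip":0.085},
    {"translation":[0,0,0],"rot":[0,0,0],"grip":0.085},
    {"translation":[0,0,0],"rot":[0,0,0],"grip":0.085},
    {"translation":[0,0,0],"rot":[0,0,0],"grip":0.085},
  ],
)

```text
t: 2.38
eef_pos: [0.5484, 0.3352, 0.0475]
tool_rot: [0.0, 0.609, 0.793, 0.001]
contact_force: [1.1, -1.0, -0.7]
gripper_width: 0.989
```

```bash
python3 w.py wrist w3
```

```text
t 2.3833 p [0.5484 0.3352 0.0475] psi 105.00303857887474 F [ 1.08 -1.04 -0.7 ] q [-0.63  0.66 -0.03  1.77  0.02  0.71  1.17] g 0.9893509849448933
```

View pics/w3.png

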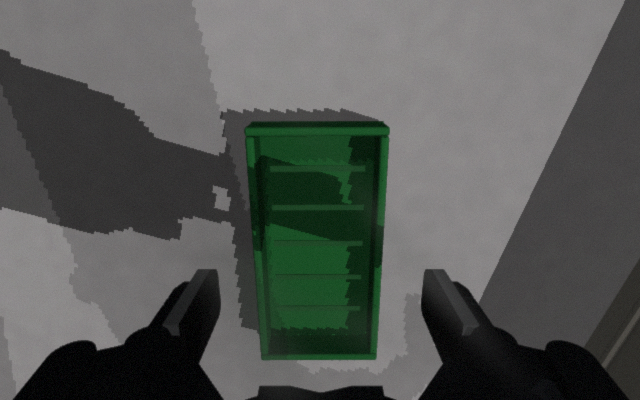

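The holder is centred between the jaws, at about (318,240).

Emit:
send_rows(
  commands=[
    {"translation":[-0.0005,0,0.012],"rot":[0,0,0],"grip":0.085},
    {"translation":[-0.0005,0,0.012],"rot":[0,0,0],"grip":0.085},
    {"translation":[0,0,0.006],"rot":[0,0,0],"grip":0.085},
    {"translation":[0,0,0],"rot":[0,0,0],"grip":0.085},
    {"translation":[0,0,0],"rot":[0,0,0],"grip":0.085},
  ],
)

```text
t: 2.85
eef_pos: [0.5471, 0.333, 0.0148]
tool_rot: [-0.0, 0.609, 0.793, -0.001]
contact_force: [0.3, -0.2, 0.4]
gripper_width: 0.995
```

Emit:
send_rows(
  commands=[
    {"translation":[0,0,0],"rot":[0,0,0],"grip":0.055},
    {"translation":[0,0,0],"rot":[0,0,0],"grip":0.055},
    {"translation":[0,0,0],"rot":[0,0,0],"grip":0.055},
    {"translation":[0,0,0],"rot":[0,0,0],"grip":0.055},
    {"translation":[0,0,0],"rot":[0,0,0],"grip":0.055},
  ],
  force=30,
)

```text
t: 3.27
eef_pos: [0.548, 0.3337, 0.0163]
tool_rot: [0.0, 0.609, 0.793, 0.001]
contact_force: [-0.5, 0.7, 2.3]
gripper_width: 0.715
```

```bash
python3 w.py wrist w4
```

```text
t 3.2667 p [0.548  0.3337 0.0163] psi 105.00659806786638 F [-0.49  0.66  2.29] q [-0.63  0.7  -0.03  1.78  0.03  0.66  1.17] g 0.7145193713226083
```

View pics/w4.png

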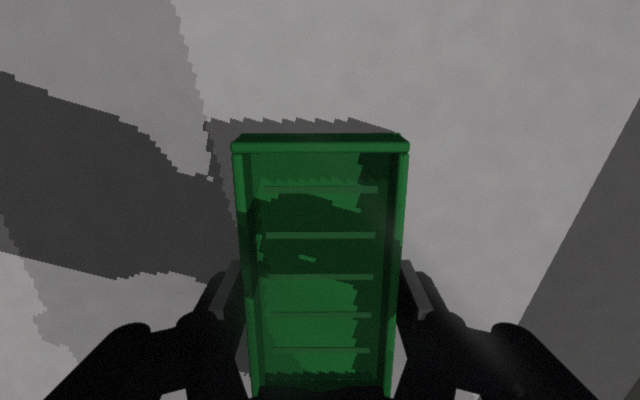

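Emit:
send_rows(
  commands=[
    {"translation":[0,0,-0.005],"rot":[0,0,0],"grip":0.055},
    {"translation":[0,0,-0.025],"rot":[0,0,0],"grip":0.055},
    {"translation":[0,0,-0.03],"rot":[0,0,0],"grip":0.055},
    {"translation":[0,0,-0.03],"rot":[0,0,0],"grip":0.055},
    {"translation":[0,0,-0.03],"rot":[0,0,0],"grip":0.055},
  ],
)

```text
t: 3.73
eef_pos: [0.5471, 0.3329, 0.1368]
tool_rot: [-0.0, 0.609, 0.793, -0.001]
contact_force: [0.1, 0.5, -0.6]
gripper_width: 0.718
```

Run:
```python
from h import *
from station import *
c=dict(np.load("w2.npz")); W=world(c)
k=(W[...,2]>.047)&(W[...,2]<.057)&(W[...,0]>.5)&(W[...,0]<.69)&(W[...,1]<.2)&(c["depth"]>.25)
k=cv2.morphologyEx(k.astype(np.uint8),cv2.MORPH_OPEN,np.ones((5,5)))>0
q=W[k]; a=np.radians(8); X=(q[:,:2]-[.607,.097])@np.array([[np.cos(a),-np.sin(a)],[np.sin(a),np.cos(a)]])
print(rect(q[:,:2]),"in platform axes",np.percentile(X,[0.5,99.5],axis=0),np.median(q[:,2]))
p,R=state(get_obs()); print(p)
plan(np.array([.548,.334,.137]),R,np.array([.607,.097,.137]),down(98),10)
```

```text
[607.2 104.4 141.1  96.2   7.7] in platform axes [[-0.06859721 -0.03569586]
 [ 0.06939088  0.05465561]] 0.050847268406011725
[0.54711336 0.33294138 0.13684452]
{"translation": [-0.0244, -0.0004, 0.0] , "rot": [-0.0, 0.0, 0.7] }
{"translation": [-0.0244, -0.0001, 0.0] , "rot": [-0.0, 0.0, 0.7] }
{"translation": [-0.0244, 0.0002, 0.0] , "rot": [-0.0, 0.0, 0.7] }
{"translation": [-0.0244, 0.0004, 0.0] , "rot": [-0.0, 0.0, 0.7] }
{"translation": [-0.0244, 0.0007, 0.0] , "rot": [-0.0, 0.0, 0.7] }
{"translation": [-0.0244, 0.0011, 0.0] , "rot": [-0.0, 0.0, 0.7] }
{"translation": [-0.0244, 0.0013, 0.0] , "rot": [-0.0, 0.0, 0.7] }
{"translation": [-0.0244, 0.0017, 0.0] , "rot": [-0.0, 0.0, 0.7] }
{"translation": [-0.0244, 0.0019, 0.0001] , "rot": [-0.0, 0.0, 0.7] }
{"translation": [-0.0243, 0.0023, 0.0] , "rot": [-0.1, 0.0, 0.7] }
end [0.607 0.097 0.137] max mm/row 24.474067908706967 max deg 0.7071067811865475
```

Emit:
send_rows(
  commands=[
    {"translation":[-0.018,0,0],"rot":[0,0,0.7],"grip":0.055},
    {"translation":[-0.028,0,0],"rot":[0,0,0.7],"grip":0.055},
    {"translation":[-0.028,0,0],"rot":[0,0,0.7],"grip":0.055},
    {"translation":[-0.028,0.0005,0],"rot":[0,0,0.7],"grip":0.055},
    {"translation":[-0.028,0.001,0],"rot":[0,0,0.7],"grip":0.055},
  ],
)

```text
t: 4.15
eef_pos: [0.5791, 0.2055, 0.1355]
tool_rot: [-0.0, 0.633, 0.774, -0.0]
contact_force: [0.8, -0.2, -1.0]
gripper_width: 0.718
```

Emit:
send_rows(
  commands=[
    {"translation":[-0.028,0.001,0],"rot":[0,0,0.7],"grip":0.055},
    {"translation":[-0.028,0.0015,0],"rot":[0,0,0.7],"grip":0.055},
    {"translation":[-0.026,0.002,0],"rot":[0,0,0.7],"grip":0.055},
    {"translation":[-0.02,0.002,0],"rot":[0,0,0.7],"grip":0.055},
    {"translation":[-0.012,0.001,0],"rot":[0,0,0.7],"grip":0.055},
  ],
)

```text
t: 4.57
eef_pos: [0.6075, 0.0924, 0.1354]
tool_rot: [0.0, 0.658, 0.753, -0.001]
contact_force: [0.4, 0.7, -1.1]
gripper_width: 0.716
```

Emit:
send_rows(
  commands=[
    {"translation":[0,0,0],"rot":[0,0,0],"grip":0.055},
    {"translation":[0,0,0.01],"rot":[0,0,0],"grip":0.055},
    {"translation":[0,0,0.01],"rot":[0,0,0],"grip":0.055},
    {"translation":[0,0,0],"rot":[0,0,0],"grip":0.055},
    {"translation":[0,0,0],"rot":[0,0,0],"grip":0.055},
  ],
)

```text
t: 4.98
eef_pos: [0.606, 0.0983, 0.1143]
tool_rot: [-0.001, 0.655, 0.756, -0.001]
contact_force: [-0.3, -0.1, -0.3]
gripper_width: 0.719
```

```bash
python3 w.py scene s5; python3 w.py wrist w5
```

```text
t 4.9833 p [0.606  0.0983 0.1143] psi 98.15988245454655 F [-0.27 -0.08 -0.3 ] q [-0.28  0.53  0.03  1.82 -0.02  0.8   1.47] g 0.7185650228448242
t 5.0333 p [0.6066 0.098  0.115 ] psi 98.13539633207272 F [-0.21 -0.06 -1.06] q [-0.28  0.53  0.03  1.82 -0.02  0.8   1.47] g 0.7177615350820151
```

View pics/s5.png

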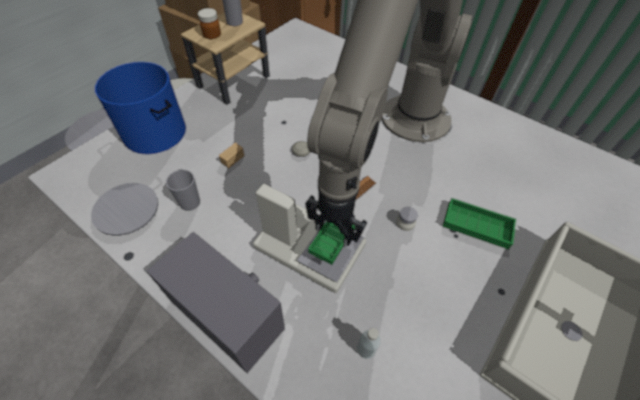

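View pics/w5.png

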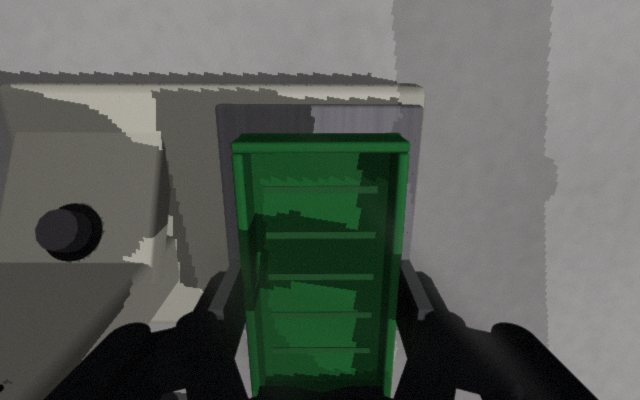

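Emit:
send_rows(
  commands=[
    {"translation":[0,0,0.01],"rot":[0,0,0],"grip":0.055},
    {"translation":[0,0,0.012],"rot":[0,0,0],"grip":0.055},
    {"translation":[0,0,0.01],"rot":[0,0,0],"grip":0.055},
    {"translation":[0,0,0.006],"rot":[0,0,0],"grip":0.055},
    {"translation":[0,0,0.002],"rot":[0,0,0],"grip":0.055},
  ],
)

```text
t: 5.5
eef_pos: [0.6061, 0.0962, 0.0737]
tool_rot: [-0.001, 0.656, 0.755, -0.001]
contact_force: [-0.7, -0.8, -2.5]
gripper_width: 0.716
```

Emit:
send_rows(
  commands=[
    {"translation":[0,0,0],"rot":[0,0,0],"grip":0.055},
    {"translation":[0,0,0.001],"rot":[0,0,0],"grip":0.055},
    {"translation":[0,0,0.001],"rot":[0,0,0],"grip":0.055},
    {"translation":[0,0,0],"rot":[0,0,0],"grip":0.055},
    {"translation":[0,0,0],"rot":[0,0,0],"grip":0.055},
  ],
)

```text
t: 5.92
eef_pos: [0.6076, 0.0966, 0.0741]
tool_rot: [0.0, 0.656, 0.755, 0.0]
contact_force: [0.8, 0.3, -1.5]
gripper_width: 0.711
```

Run:
```python
from h import *
from station import *
o=get_obs();print(o["eef_pos"],o["contact_force"])
c=dict(np.load("w5.npz"));W=world(c)
# platform height & holder height
for u,v in [(55,230),(45,225),(60,240),(70,230),(90,235)]: print(u,v,np.round(W[v,u],4))
hs=cv2.cvtColor(c["pixels"],cv2.COLOR_RGB2HSV)
m=(cv2.inRange(hs,(0,0,0),(180,255,95))>0)&(W[...,2]>.055)&(W[...,2]<.09)&(np.arange(640)[None]<130)&(c["depth"]>.15)
a=np.radians(8);ax=np.array([-.5*np.cos(a),-.5*np.sin(a),.866])
seat=np.array([.607,.0975,.052])-np.array([*(np.array([[np.cos(a),-np.sin(a)],[np.sin(a),np.cos(a)]])@[.0,.06]),.052])+np.array([*(np.array([[np.cos(a),-np.sin(a)],[np.sin(a),np.cos(a)]])@[-.004,-.072]),.064])
print("seat",seat,"axis",ax)
for n in["w5","w2"]: pass
D=W-seat; h=D@ax; r=np.linalg.norm(D-h[...,None]*ax,axis=-1)
k=(r<.012)&(h>-.01)&(h<.03); print(np.round(np.percentile(h[k],[5,25,50,75,95]),4),k.sum())
k=k&(h>.006); print(np.round(W[k].mean(0),4), np.round(np.median(h[k]),4))
for t in(.007,.009,.011,.013,.015): print(t,(h[(r<.009)]>t).sum())
```

```text
[0.60756108 0.09656567 0.07413687] [ 0.84074518  0.33567718 -1.529366  ]
55 230 [ 0.6168 -0.0356  0.0738]
45 225 [ 0.6143 -0.0398  0.0743]
60 240 [ 0.6204 -0.0315  0.0767]
70 230 [ 0.6152 -0.0274  0.0747]
90 235 [ 0.621  -0.0227  0.0668]
seat [ 0.62140978 -0.03377208  0.064     ] axis [-0.49513403 -0.06958655  0.866     ]
[0.0004 0.0076 0.0114 0.0121 0.0129] 2157
[ 0.6161 -0.0329  0.0741] 0.0117
0.007 1007
0.009 1007
0.011 925
0.013 53
0.015 0
```

Emit:
send_rows(
  commands=[
    {"translation":[0,0,0.001],"rot":[0,0,0],"grip":0.055},
    {"translation":[0,0,0.001],"rot":[0,0,0],"grip":0.055},
    {"translation":[0,0,0.001],"rot":[0,0,0],"grip":0.055},
    {"translation":[0,0,0.001],"rot":[0,0,0],"grip":0.055},
    {"translation":[0,0,0],"rot":[0,0,0],"grip":0.055},
  ],
)

```text
t: 6.33
eef_pos: [0.6072, 0.0965, 0.0695]
tool_rot: [-0.0, 0.656, 0.755, -0.0]
contact_force: [0.5, 0.8, -2.0]
gripper_width: 0.721
```

Emit:
send_rows(
  commands=[
    {"translation":[0,0,0.0005],"rot":[0,0,0],"grip":0.055},
    {"translation":[0,0,0.0005],"rot":[0,0,0],"grip":0.055},
    {"translation":[0,0,0.0005],"rot":[0,0,0],"grip":0.055},
    {"translation":[0,0,0],"rot":[0,0,0],"grip":0.055},
    {"translation":[0,0,0],"rot":[0,0,0],"grip":0.055},
  ],
)

```text
t: 6.75
eef_pos: [0.6073, 0.0965, 0.0683]
tool_rot: [-0.0, 0.656, 0.755, -0.0]
contact_force: [0.1, -0.5, -0.6]
gripper_width: 0.717
```

```bash
python3 w.py side s6
python3 - <<'E'
import cv2
cv2.imwrite("pics/s6c.png",cv2.resize(cv2.imread("pics/s6.png")[100:250,240:440],(800,600),interpolation=cv2.INTER_CUBIC))
E
```

```text
t 6.75 p [0.6073 0.0965 0.0683] psi 98.0055675779904 F [ 0.1  -0.52 -0.55] q [-0.28  0.59  0.03  1.84 -0.02  0.71  1.47] g 0.7171374109088487
```

View pics/s6c.png

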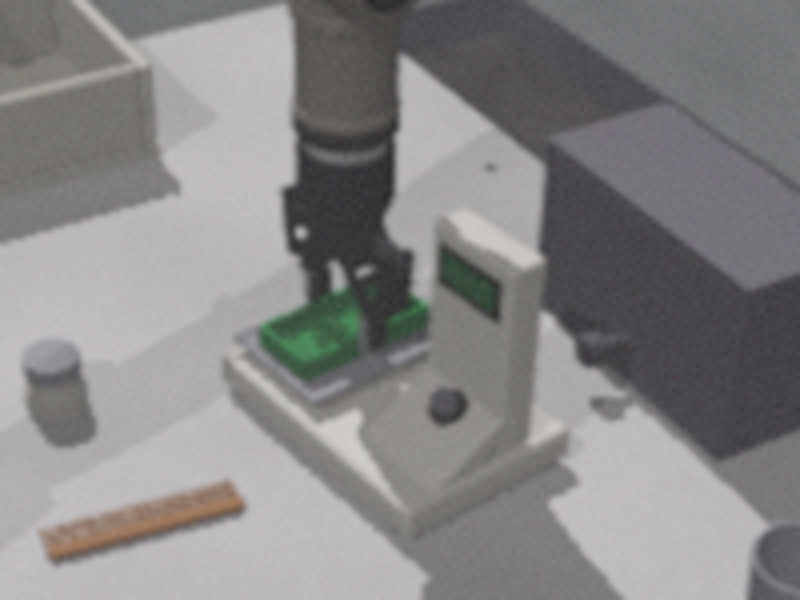

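Emit:
send_rows(
  commands=[
    {"translation":[0,0,0.0005],"rot":[0,0,0],"grip":0.055},
    {"translation":[0,0,0.0005],"rot":[0,0,0],"grip":0.055},
    {"translation":[0,0,0.0005],"rot":[0,0,0],"grip":0.055},
    {"translation":[0,0,0],"rot":[0,0,0],"grip":0.055},
    {"translation":[0,0,0],"rot":[0,0,0],"grip":0.055},
  ],
)

```text
t: 7.22
eef_pos: [0.6074, 0.0966, 0.0669]
tool_rot: [0.0, 0.656, 0.755, 0.0]
contact_force: [-0.1, -0.9, 1.0]
gripper_width: 0.717
```

```bash
python3 w.py wrist w7
python3 - <<'E'
from h import *
for n in["w5","w7"]:
    c=dict(np.load(n+".npz"));W=world(c)
    # platform strip right of holder top and holder rim height
    print(n,"plat",np.round(np.median(W[108:125,330:400,2]),4), "rim",np.round(np.median(W[142:150,260:380,2]),4))
E
```

```text
t 7.2167 p [0.6074 0.0966 0.0669] psi 98.00601958357792 F [-0.07 -0.92  1.  ] q [-0.28  0.6   0.03  1.84 -0.02  0.71  1.47] g 0.7168126701636962
w5 plat 0.0509 rim 0.1177
w7 plat 0.049 rim 0.0695
```

Emit:
send_rows(
  commands=[
    {"translation":[0,0,0],"rot":[0,0,0],"grip":0.066},
    {"translation":[0,0,0],"rot":[0,0,0],"grip":0.07},
    {"translation":[0,0,0],"rot":[0,0,0],"grip":0.076},
    {"translation":[0,0,0],"rot":[0,0,0],"grip":0.082},
    {"translation":[0,0,0],"rot":[0,0,0],"grip":0.082},
  ],
)

```text
t: 7.68
eef_pos: [0.6074, 0.0965, 0.0668]
tool_rot: [0.0, 0.656, 0.755, 0.0]
contact_force: [0.5, -0.3, -0.4]
gripper_width: 0.958
```

Emit:
send_rows(
  commands=[
    {"translation":[0,0,-0.005],"rot":[0,0,0],"grip":0.082},
    {"translation":[0,0,-0.012],"rot":[0,0,0],"grip":0.082},
    {"translation":[0,0,-0.025],"rot":[0,0,0],"grip":0.082},
    {"translation":[0,0,-0.03],"rot":[0,0,0],"grip":0.082},
    {"translation":[0,0,-0.03],"rot":[0,0,0],"grip":0.06},
  ],
)

```text
t: 8.1
eef_pos: [0.6071, 0.0964, 0.1707]
tool_rot: [-0.0, 0.656, 0.755, -0.0]
contact_force: [0.7, 0.4, -0.9]
gripper_width: 0.841
```

Emit:
send_rows(
  commands=[
    {"translation":[0,0,-0.025],"rot":[0,0,0],"grip":0},
    {"translation":[0,0,0],"rot":[0,0,0],"grip":0},
    {"translation":[0,0,0],"rot":[0,0,0],"grip":0},
    {"translation":[0,0,0],"rot":[0,0,0],"grip":0},
    {"translation":[0,0,0],"rot":[0,0,0],"grip":0},
  ],
)

```text
t: 8.52
eef_pos: [0.6066, 0.0964, 0.193]
tool_rot: [-0.001, 0.656, 0.755, -0.001]
contact_force: [0.7, -0.6, -1.1]
gripper_width: 0.102
```

```bash
python3 w.py wrist w8
python3 - <<'E'
from h import *
from station import *
c=dict(np.load("w8.npz"));W=world(c)
hsv=cv2.cvtColor(c["pixels"],cv2.COLOR_RGB2HSV)
m=cv2.inRange(hsv,(45,90,20),(85,255,255))>0
p=W[m&(W[...,2]>.062)&(W[...,2]<.08)&(W[...,0]>.4)]; print("holder rim",rect(p[:,:2]),np.median(p[:,2]))
k=(W[...,2]>.045)&(W[...,2]<.056)&(W[...,0]>.5)&(W[...,0]<.7)&(W[...,1]>.02)&(c["depth"]>.2)&~m
k=cv2.morphologyEx(k.astype(np.uint8),cv2.MORPH_OPEN,np.ones((3,3)))
n,l,s,_=cv2.connectedComponentsWithStats(k)
for i in range(1,n):
    if s[i,4]>300: print("plat",s[i],rect(W[l==i][:,:2]),np.median(W[l==i][:,2]))
a=np.radians(8);ax=np.array([-.5*np.cos(a),-.5*np.sin(a),.866])
seat=np.array([ 0.6214,-0.0338,.064])
D=W-seat; h=D@ax; r=np.linalg.norm(D-h[...,None]*ax,axis=-1)
g=cv2.cvtColor(c["pixels"],cv2.COLOR_RGB2GRAY)
k=(r<.02)&(h>.007)&(h<.02)
print(k.sum(),np.round(W[k].mean(0),4),np.median(h[k]),np.round(W[k].min(0),4),np.round(W[k].max(0),4))
k=(r<.02)&(h>.009)&(h<.02);T=(D[k]@np.array([[np.cos(a),np.sin(a),0]]).T); Y=D[k]@np.array([-np.sin(a),np.cos(a),0]); print("y off",Y.min(),Y.max(), "perp",np.percentile((D[k]@np.array([.866*np.cos(a),.866*np.sin(a),.5])),[1,99]))
E
```

```text
t 8.5167 p [0.6066 0.0964 0.193 ] psi 98.00651401025642 F [ 0.73 -0.59 -1.07] q [-0.29  0.43  0.04  1.76 -0.02  0.95  1.47] g 0.10233860253901239
holder rim [607.9  97.  123.9  62.    8.2] 0.06955820077338026
plat [ 248   97  148  171 9932] [607.9  97.6 139.5 108.3   7.9] 0.04982162301716417
785 [ 0.6162 -0.0333  0.0744] 0.011732168486192893 [ 0.6068 -0.045   0.0664] [ 0.6267 -0.023   0.0808]
y off -0.010452828436261727 0.011378661013742946 perp [-0.00960524  0.01055428]
```

View pics/w8.png

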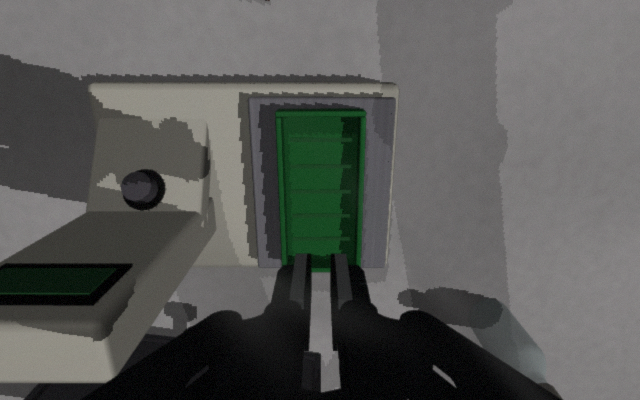

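Run:
```python
from h import *
from station import *
p,R=state(get_obs())
tR=down(98,-30); print(tR.round(3))
a=np.radians(8);ax=np.array([-.5*np.cos(a),-.5*np.sin(a),.866])
key=np.array([.6161,-.0333,.0744]); 
A=key+ax*(.017+.06); print("A",A)
plan(p,R,A,tR,10)
```

```text
[[-0.139  0.858  0.495]
 [ 0.99   0.121  0.07 ]
 [ 0.     0.5   -0.866]]
A [ 0.57797468 -0.03865816  0.141082  ]
{"translation": [-0.013, -0.0047, 0.0052] , "rot": [-3.0, 0.0, 0.0] }
{"translation": [-0.013, -0.005, 0.0049] , "rot": [-3.0, 0.0, 0.0] }
{"translation": [-0.013, -0.0052, 0.0047] , "rot": [-3.0, 0.0, 0.0] }
{"translation": [-0.013, -0.0054, 0.0044] , "rot": [-3.0, 0.0, 0.0] }
{"translation": [-0.013, -0.0057, 0.0041] , "rot": [-3.0, 0.0, 0.0] }
{"translation": [-0.0129, -0.0059, 0.0038] , "rot": [-3.0, 0.0, 0.0] }
{"translation": [-0.013, -0.0061, 0.0034] , "rot": [-3.0, 0.0, 0.0] }
{"translation": [-0.0129, -0.0062, 0.0031] , "rot": [-3.0, 0.0, 0.0] }
{"translation": [-0.013, -0.0064, 0.0028] , "rot": [-3.1, 0.0, 0.0] }
{"translation": [-0.0129, -0.0065, 0.0025] , "rot": [-3.0, 0.0, 0.0] }
end [ 0.5779 -0.0386  0.1411] max mm/row 14.774978849392644 max deg 3.1
```

Emit:
send_rows(
  commands=[
    {"translation":[-0.012,-0.009,0.005],"rot":[-3,0,0],"grip":0},
    {"translation":[-0.013,-0.009,0.005],"rot":[-3,0,0],"grip":0},
    {"translation":[-0.013,-0.008,0.0045],"rot":[-3,0,0],"grip":0},
    {"translation":[-0.013,-0.0065,0.0045],"rot":[-3,0,0],"grip":0},
    {"translation":[-0.013,-0.005,0.004],"rot":[-3,0,0],"grip":0},
  ],
)

```text
t: 8.98
eef_pos: [0.5803, 0.0275, 0.1664]
tool_rot: [0.086, 0.65, 0.748, 0.099]
contact_force: [0.4, -0.5, 0.6]
gripper_width: 0.002
```

Emit:
send_rows(
  commands=[
    {"translation":[-0.013,-0.005,0.004],"rot":[-3,0,0],"grip":0},
    {"translation":[-0.013,-0.004,0.0035],"rot":[-3,0,0],"grip":0},
    {"translation":[-0.013,-0.004,0.003],"rot":[-3,0,0],"grip":0},
    {"translation":[-0.013,-0.003,0.003],"rot":[-3,0,0],"grip":0},
    {"translation":[-0.0135,-0.0025,0.002],"rot":[-3,0,0],"grip":0},
  ],
)

```text
t: 9.4
eef_pos: [0.5703, -0.0314, 0.1434]
tool_rot: [0.147, 0.641, 0.733, 0.174]
contact_force: [-1.4, -0.5, -0.4]
gripper_width: -0.001
```

Emit:
send_rows(
  commands=[
    {"translation":[0,0,0],"rot":[0,0,0],"grip":0},
    {"translation":[0,0,0],"rot":[0,0,0],"grip":0},
    {"translation":[0,0,0],"rot":[0,0,0],"grip":0},
    {"translation":[0,0,0],"rot":[0,0,0],"grip":0},
    {"translation":[0,0,0],"rot":[0,0,0],"grip":0},
  ],
)

```text
t: 9.82
eef_pos: [0.5762, -0.0247, 0.1473]
tool_rot: [0.15, 0.636, 0.735, 0.178]
contact_force: [0.2, 0.5, 0.1]
gripper_width: 0.0
```

```bash
python3 w.py wrist w9
python3 - <<'E'
from h import *
from station import *
o=get_obs();p,R=state(o);print(p,R.round(3))
key=np.array([.6161,-.0333,.0744]);print("key in tool",(R.T@(key-p)).round(4))
c=dict(np.load("w9.npz"));W=world(c);T=(W-p)@R
a=np.radians(8);ax=np.array([-.5*np.cos(a),-.5*np.sin(a),.866]);seat=np.array([ 0.6214,-0.0338,.064])
D=W-seat; h=D@ax; r=np.linalg.norm(D-h[...,None]*ax,axis=-1)
k=(r<.02)&(h>.007)&(h<.02);print(k.sum(),T[k].mean(0).round(4),T[k].min(0).round(4),T[k].max(0).round(4),np.median(h[k]))
d=c["depth"];m=(d>.02)&(d<.3)&(T[...,2]<.03)&(T[...,2]>-.02);e=T[m];print("tips",np.percentile(e[:,2],99.5),e[e[:,2]>np.percentile(e[:,2],90)].mean(0))
E
```

```text
t 9.8167 p [ 0.5762 -0.0247  0.1473] psi 98.32287929277594 F [0.2  0.45 0.06] q [-0.02  0.29 -0.02  2.22 -0.29  0.17  1.96] g 0.000482897651083155
[ 0.57613154 -0.02487323  0.14728235] [[-0.144  0.883  0.447]
 [ 0.989  0.126  0.07 ]
 [ 0.006  0.453 -0.892]]
key in tool [-0.0145  0.0012  0.0823]
941 [-0.0157 -0.0001  0.0822] [-0.0266 -0.0102  0.0796] [-0.0054  0.0115  0.0873] 0.011874614372736653
tips 0.025167369455011857 [-0.01349957  0.05113675  0.01850912]
```

View pics/w9.png

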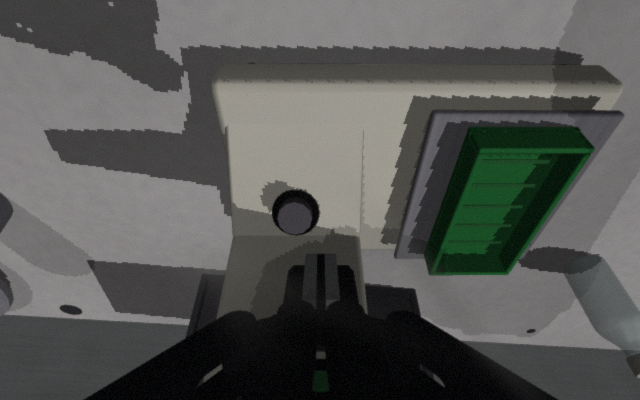

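```bash
cat > k.py <<'E'
from h import *
from station import *
import sys
o=get_obs();p,R=state(o)
a=np.radians(8);ax=np.array([-.5*np.cos(a),-.5*np.sin(a),.866])
key=np.array([.6161,-.0333,.0744]); tR=down(98,-22)
B=key-.006*tR[:,1]-.017*tR[:,2]+ax*float(sys.argv[1])
print(np.round(o["t"],2),p.round(4),np.round(o["q"],2),"tilt",np.degrees(np.arccos(-R[2,2])).round(2),"F",np.round(o["contact_force"],2),"F along axis",(np.array(o["contact_force"])@ax).round(2))
print("tip h over key along axis, and lateral:",((p+.017*R[:,2]-key)@ax).round(4),(R.T@(B-p)).round(4))
if len(sys.argv)>2: plan(p,R,B,tR,int(sys.argv[2]))
E
python3 k.py 0.03 5
```

```text
9.87 [ 0.5761 -0.0249  0.1473] [-0.02  0.29 -0.02  2.22 -0.29  0.17  1.96] tilt 26.91 F [-0.35 -0.53  0.75] F along axis 0.86
tip h over key along axis, and lateral: 0.0653 [-0.0142 -0.0049  0.0349]
{"translation": [-0.0028, -0.001, 0.007] , "rot": [1.0, -0.1, 0.0] }
{"translation": [-0.0028, -0.0009, 0.007] , "rot": [1.0, -0.1, 0.0] }
{"translation": [-0.0028, -0.0007, 0.007] , "rot": [1.0, -0.1, 0.0] }
{"translation": [-0.0028, -0.0006, 0.007] , "rot": [1.0, -0.1, 0.1] }
{"translation": [-0.0028, -0.0005, 0.007] , "rot": [0.9, -0.0, 0.0] }
end [ 0.5894 -0.037   0.1139] max mm/row 7.605261336732617 max deg 1.0099504938362078
```

Emit:
send_rows(
  commands=[
    {"translation":[0,0,0],"rot":[3,0,0],"grip":0},
    {"translation":[0,0,0],"rot":[3,0,0],"grip":0},
    {"translation":[0,0,0],"rot":[0,0,0],"grip":0},
    {"translation":[0,0,0],"rot":[0,0,0],"grip":0},
    {"translation":[0,0,0],"rot":[0,0,0],"grip":0},
  ],
)

```text
t: 10.28
eef_pos: [0.5752, -0.0256, 0.1467]
tool_rot: [0.117, 0.644, 0.743, 0.139]
contact_force: [-1.1, 0.8, -0.1]
gripper_width: 0.003
```

```bash
python3 k.py 0.03 5
```

```text
10.28 [ 0.5752 -0.0256  0.1467] [-0.13  0.31  0.1   2.15 -0.23  0.32  1.89] tilt 20.91 F [-1.09  0.8  -0.08] F along axis 0.42
tip h over key along axis, and lateral: 0.0655 [-0.0135 -0.0001  0.035 ]
{"translation": [-0.0027, -0.0, 0.007] , "rot": [-0.2, -0.1, 0.0] }
{"translation": [-0.0027, -0.0, 0.007] , "rot": [-0.2, -0.1, 0.0] }
{"translation": [-0.0027, -0.0001, 0.007] , "rot": [-0.2, -0.1, 0.0] }
{"translation": [-0.0027, -0.0001, 0.007] , "rot": [-0.2, -0.1, 0.0] }
{"translation": [-0.0026, -0.0001, 0.007] , "rot": [-0.3, -0.0, 0.1] }
end [ 0.5894 -0.037   0.1139] max mm/row 7.503332592921629 max deg 0.31622776601683794
```

Emit:
send_rows(
  commands=[
    {"translation":[-0.0027,0,0.007],"rot":[-0.2,-0.1,0],"grip":0},
    {"translation":[-0.0027,0,0.007],"rot":[-0.2,0,0],"grip":0},
    {"translation":[-0.0027,0,0.007],"rot":[-0.2,0,0],"grip":0},
    {"translation":[-0.0027,0,0.007],"rot":[-0.2,0,0],"grip":0},
    {"translation":[-0.0027,0,0.006],"rot":[-0.3,0,0],"grip":0},
  ],
)

```text
t: 10.7
eef_pos: [0.5897, -0.0381, 0.114]
tool_rot: [0.123, 0.644, 0.741, 0.145]
contact_force: [0.9, 0.7, 0.2]
gripper_width: 0.002
```

Emit:
send_rows(
  commands=[
    {"translation":[0,0,0],"rot":[0,0,0],"grip":0},
    {"translation":[0,0,0],"rot":[0,0,0],"grip":0},
    {"translation":[0,0,0],"rot":[0,0,0],"grip":0},
    {"translation":[0,0,0],"rot":[0,0,0],"grip":0},
    {"translation":[0,0,0],"rot":[0,0,0],"grip":0},
  ],
)

```text
t: 11.12
eef_pos: [0.5899, -0.0374, 0.1156]
tool_rot: [0.123, 0.643, 0.741, 0.146]
contact_force: [0.6, -0.6, -0.3]
gripper_width: -0.002
```

```bash
python3 k.py 0.01 5; python3 w.py wrist w10;python3 w.py side s10
python3 - <<'E'
import cv2
cv2.imwrite("pics/s10c.png",cv2.resize(cv2.imread("pics/s10.png")[100:250,240:440],(800,600),interpolation=cv2.INTER_CUBIC))
E
```

```text
11.12 [ 0.5899 -0.0374  0.1156] [-0.05  0.38  0.04  2.15 -0.28  0.24  1.96] tilt 22.01 F [ 0.64 -0.56 -0.35] F along axis -0.58
tip h over key along axis, and lateral: 0.0321 [0.0003 0.0018 0.0213]
{"translation": [0.0001, 0.0004, 0.0043] , "rot": [0.0, -0.1, 0.0] }
{"translation": [0.0001, 0.0003, 0.0042] , "rot": [0.0, -0.0, 0.0] }
{"translation": [0.0, 0.0004, 0.0043] , "rot": [0.0, -0.1, 0.0] }
{"translation": [0.0001, 0.0003, 0.0042] , "rot": [0.0, -0.0, 0.0] }
{"translation": [0.0, 0.0004, 0.0043] , "rot": [0.0, -0.1, 0.1] }
end [ 0.5994 -0.0357  0.0966] max mm/row 4.319722213291036 max deg 0.14142135623730953
t 11.1167 p [ 0.5899 -0.0374  0.1156] psi 98.16636885516455 F [ 0.64 -0.56 -0.35] q [-0.05  0.38  0.04  2.15 -0.28  0.24  1.96] g -0.002470323071696522
t 11.1667 p [ 0.5899 -0.0374  0.1156] psi 98.17099888277033 F [ 0.44 -0.79 -1.01] q [-0.05  0.38  0.04  2.15 -0.28  0.24  1.96] g 0.002659510556770232
```

View pics/w10.png

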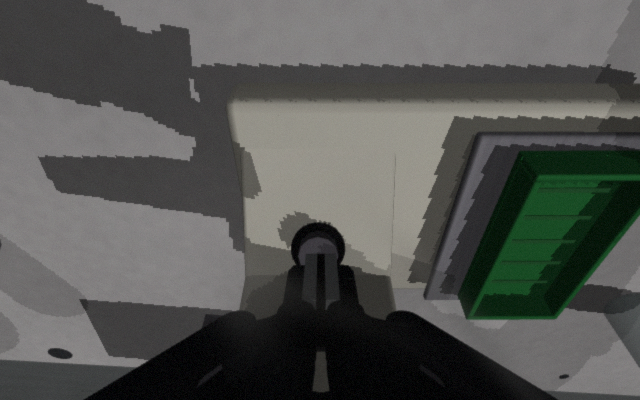

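View pics/s10c.png

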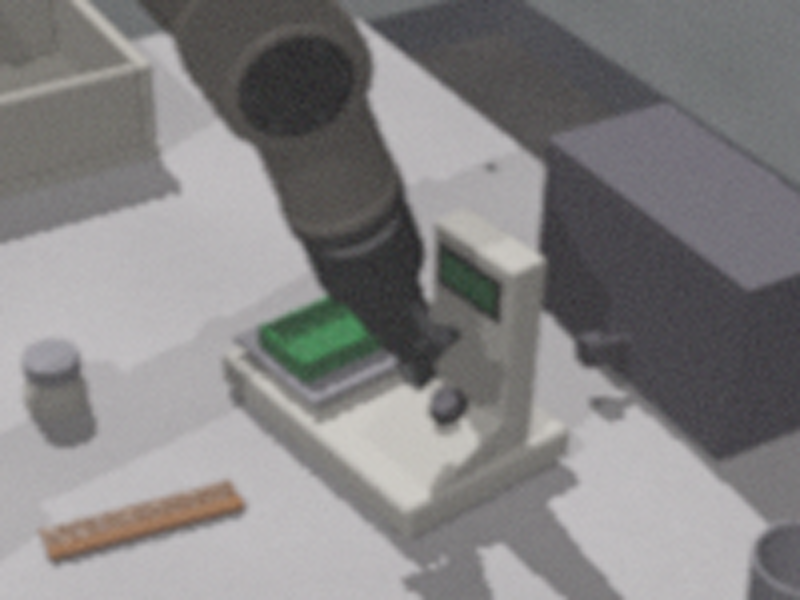

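```bash
sed -i 's/down(98,-22)/down(98,-20)/' k.py; python3 k.py 0.008 5
```

```text
11.22 [ 0.5898 -0.0374  0.1156] [-0.05  0.38  0.04  2.15 -0.28  0.24  1.96] tilt 22.01 F [-0.15 -0.77  0.18] F along axis 0.28
tip h over key along axis, and lateral: 0.0321 [0.0002 0.0027 0.023 ]
{"translation": [0.0, 0.0005, 0.0046] , "rot": [0.4, -0.1, 0.0] }
{"translation": [0.0001, 0.0006, 0.0046] , "rot": [0.4, -0.0, 0.0] }
{"translation": [0.0001, 0.0006, 0.0046] , "rot": [0.4, -0.1, 0.0] }
{"translation": [0.0, 0.0006, 0.0046] , "rot": [0.4, -0.0, 0.0] }
{"translation": [0.0001, 0.0007, 0.0046] , "rot": [0.4, -0.1, 0.1] }
end [ 0.6008 -0.0354  0.0952] max mm/row 4.654030511288038 max deg 0.42426406871192857
```

Emit:
send_rows(
  commands=[
    {"translation":[0,0.0005,0.006],"rot":[0.4,0,0],"grip":0},
    {"translation":[0,0.0006,0.006],"rot":[0.4,0,0],"grip":0},
    {"translation":[0,0.0006,0.005],"rot":[0.4,0,0],"grip":0},
    {"translation":[0,0.0006,0.004],"rot":[0.4,0,0],"grip":0},
    {"translation":[0,0.0007,0.002],"rot":[0.4,0,0],"grip":0},
  ],
)

```text
t: 11.63
eef_pos: [0.6008, -0.0357, 0.0939]
tool_rot: [0.111, 0.645, 0.744, 0.132]
contact_force: [-0.4, 0.5, -1.2]
gripper_width: 0.001
```

Emit:
send_rows(
  commands=[
    {"translation":[0,0,0],"rot":[0,0,0],"grip":0},
    {"translation":[0,0,0],"rot":[0,0,0],"grip":0},
    {"translation":[0,0,0],"rot":[0,0,0],"grip":0},
    {"translation":[0,0,0],"rot":[0,0,0],"grip":0},
    {"translation":[0,0,0],"rot":[0,0,0],"grip":0},
  ],
)

```text
t: 12.05
eef_pos: [0.6006, -0.036, 0.0951]
tool_rot: [0.112, 0.645, 0.744, 0.133]
contact_force: [0.1, 0.4, 0.3]
gripper_width: -0.002
```

```bash
python3 k.py 0.004 5
```

```text
12.05 [ 0.6006 -0.036   0.0951] [-0.06  0.44  0.05  2.11 -0.27  0.26  1.94] tilt 19.98 F [0.11 0.39 0.34] F along axis 0.22
tip h over key along axis, and lateral: 0.009 [0.0005 0.001  0.0039]
{"translation": [0.0001, 0.0002, 0.0008] , "rot": [-0.0, -0.1, 0.0] }
{"translation": [0.0001, 0.0002, 0.0008] , "rot": [-0.0, -0.0, 0.0] }
{"translation": [0.0001, 0.0002, 0.0008] , "rot": [-0.0, -0.1, 0.0] }
{"translation": [0.0001, 0.0002, 0.0007] , "rot": [-0.0, -0.0, 0.0] }
{"translation": [0.0001, 0.0002, 0.0008] , "rot": [-0.0, -0.1, 0.0] }
end [ 0.6028 -0.0352  0.0918] max mm/row 0.8306623862918074 max deg 0.1
```

Emit:
send_rows(
  commands=[
    {"translation":[0,0.0002,0.001],"rot":[0,0,0],"grip":0},
    {"translation":[0,0.0002,0.001],"rot":[0,0,0],"grip":0},
    {"translation":[0,0.0002,0.001],"rot":[0,0,0],"grip":0},
    {"translation":[0,0.0002,0.001],"rot":[0,0,0],"grip":0},
    {"translation":[0,0,0.0005],"rot":[0,0,0],"grip":0},
  ],
)

```text
t: 12.47
eef_pos: [0.603, -0.0356, 0.0908]
tool_rot: [0.112, 0.645, 0.744, 0.132]
contact_force: [0.2, -0.3, 0.1]
gripper_width: 0.001
```

Emit:
send_rows(
  commands=[
    {"translation":[0,0.0001,0.0005],"rot":[0,0,0],"grip":0},
    {"translation":[0,0.0001,0.0005],"rot":[0,0,0],"grip":0},
    {"translation":[0,0.0001,0.0005],"rot":[0,0,0],"grip":0},
    {"translation":[0,0,0],"rot":[0,0,0],"grip":0},
    {"translation":[0,0,0],"rot":[0,0,0],"grip":0},
  ],
)

```text
t: 12.88
eef_pos: [0.6037, -0.0355, 0.0896]
tool_rot: [0.112, 0.645, 0.744, 0.132]
contact_force: [-0.6, 0.1, 1.1]
gripper_width: 0.002
```

```bash
python3 k.py 0.004
```

```text
12.88 [ 0.6037 -0.0355  0.0896] [-0.06  0.45  0.05  2.11 -0.28  0.25  1.95] tilt 19.96 F [-0.62  0.05  1.11] F along axis 1.26
tip h over key along axis, and lateral: 0.0028 [ 0.0004 -0.0001 -0.0023]
```

Emit:
send_rows(
  commands=[
    {"translation":[0,0.0001,0.0005],"rot":[0,0,0],"grip":0},
    {"translation":[0,0.0001,0.0005],"rot":[0,0,0],"grip":0},
    {"translation":[0,0,0],"rot":[0,0,0],"grip":0},
    {"translation":[0,0,0],"rot":[0,0,0],"grip":0},
    {"translation":[0,0,0],"rot":[0,0,0],"grip":0},
  ],
)

```text
t: 13.3
eef_pos: [0.6042, -0.0354, 0.0888]
tool_rot: [0.112, 0.645, 0.744, 0.132]
contact_force: [-2.0, 0.1, 2.1]
gripper_width: 0.001
```

Emit:
send_rows(
  commands=[
    {"translation":[0,0.0001,0.0005],"rot":[0,0,0],"grip":0},
    {"translation":[0,0.0001,0.0005],"rot":[0,0,0],"grip":0},
    {"translation":[0,0,0],"rot":[0,0,0],"grip":0},
    {"translation":[0,0,0],"rot":[0,0,0],"grip":0},
    {"translation":[0,0,0],"rot":[0,0,0],"grip":0},
  ],
)

```text
t: 13.72
eef_pos: [0.6047, -0.0353, 0.0879]
tool_rot: [0.112, 0.645, 0.744, 0.132]
contact_force: [-2.5, -0.0, 4.2]
gripper_width: 0.001
```

```bash
python3 k.py 0.004
```

```text
13.72 [ 0.6047 -0.0353  0.0879] [-0.06  0.46  0.05  2.1  -0.28  0.24  1.95] tilt 19.96 F [-2.49 -0.    4.18] F along axis 4.85
tip h over key along axis, and lateral: 0.0007 [ 0.0005 -0.0005 -0.0043]
```

Emit:
send_rows(
  commands=[
    {"translation":[0,0.0001,0.0005],"rot":[0,0,0],"grip":0},
    {"translation":[0,0.0001,0.0005],"rot":[0,0,0],"grip":0},
    {"translation":[0,0,0],"rot":[0,0,0],"grip":0},
    {"translation":[0,0,0],"rot":[0,0,0],"grip":0},
    {"translation":[0,0,0],"rot":[0,0,0],"grip":0},
  ],
)

```text
t: 14.13
eef_pos: [0.6053, -0.0352, 0.087]
tool_rot: [0.112, 0.645, 0.744, 0.132]
contact_force: [-2.9, -0.6, 3.4]
gripper_width: -0.001
```

```bash
python3 k.py 0.004; python3 w.py wrist w11; python3 k.py 0.004
```

```text
14.13 [ 0.6053 -0.0352  0.087 ] [-0.06  0.46  0.05  2.1  -0.28  0.24  1.95] tilt 19.96 F [-2.94 -0.61  3.4 ] F along axis 4.44
tip h over key along axis, and lateral: -0.0003 [ 0.0004 -0.0007 -0.0053]
t 14.1333 p [ 0.6053 -0.0352  0.087 ] psi 98.14583456539906 F [-2.94 -0.61  3.4 ] q [-0.06  0.46  0.05  2.1  -0.28  0.24  1.95] g -0.0006546228819110739
14.18 [ 0.6052 -0.0352  0.087 ] [-0.06  0.46  0.05  2.1  -0.28  0.24  1.95] tilt 19.96 F [-2.46 -0.79  3.75] F along axis 4.52
tip h over key along axis, and lateral: -0.0003 [ 0.0004 -0.0006 -0.0054]
```

Emit:
send_rows(
  commands=[
    {"translation":[0,0.0001,0.0005],"rot":[0,0,0],"grip":0},
    {"translation":[0,0.0001,0.0005],"rot":[0,0,0],"grip":0},
    {"translation":[0,0,0],"rot":[0,0,0],"grip":0},
    {"translation":[0,0,0],"rot":[0,0,0],"grip":0},
    {"translation":[0,0,0],"rot":[0,0,0],"grip":0},
  ],
)

```text
t: 14.6
eef_pos: [0.6058, -0.0352, 0.0861]
tool_rot: [0.112, 0.645, 0.744, 0.132]
contact_force: [-3.7, 0.1, 4.3]
gripper_width: 0.001
```

Emit:
send_rows(
  commands=[
    {"translation":[0,0.0001,0.0005],"rot":[0,0,0],"grip":0},
    {"translation":[0,0,0],"rot":[0,0,0],"grip":0},
    {"translation":[0,0,0],"rot":[0,0,0],"grip":0},
    {"translation":[0,0,0],"rot":[0,0,0],"grip":0},
    {"translation":[0,0,0],"rot":[0,0,0],"grip":0},
  ],
)

```text
t: 15.02
eef_pos: [0.6061, -0.0351, 0.0857]
tool_rot: [0.112, 0.645, 0.744, 0.132]
contact_force: [-4.9, -1.0, 5.4]
gripper_width: 0.003
```

```bash
python3 k.py 0.004; python3 w.py wrist w12; for i in 1 2 3; do python3 w.py side s12 >/dev/null;python3 k.py 0.004|head -1; done;  python3 - <<'E'
import cv2
cv2.imwrite("pics/s12c.png",cv2.resize(cv2.imread("pics/s12.png")[130:230,310:410],(600,600),interpolation=cv2.INTER_CUBIC))
E
```

```text
15.02 [ 0.6061 -0.0351  0.0857] [-0.06  0.46  0.05  2.1  -0.28  0.24  1.95] tilt 19.96 F [-4.91 -1.    5.38] F along axis 7.16
tip h over key along axis, and lateral: -0.0019 [ 0.0004 -0.001  -0.0068]
t 15.0167 p [ 0.6061 -0.0351  0.0857] psi 98.14930351346398 F [-4.91 -1.    5.38] q [-0.06  0.46  0.05  2.1  -0.28  0.24  1.95] g 0.0029906361508327223
15.12 [ 0.606  -0.0351  0.0857] [-0.06  0.46  0.05  2.1  -0.28  0.24  1.95] tilt 19.96 F [-4.47 -0.9   5.  ] F along axis 6.6
15.17 [ 0.606  -0.0351  0.0857] [-0.06  0.46  0.05  2.1  -0.28  0.24  1.95] tilt 19.96 F [-4.46 -0.07  5.72] F along axis 7.16
15.22 [ 0.6061 -0.0351  0.0857] [-0.06  0.46  0.05  2.1  -0.28  0.24  1.95] tilt 19.96 F [-4.91 -1.1   4.94] F along axis 6.78
```

View pics/s12c.png

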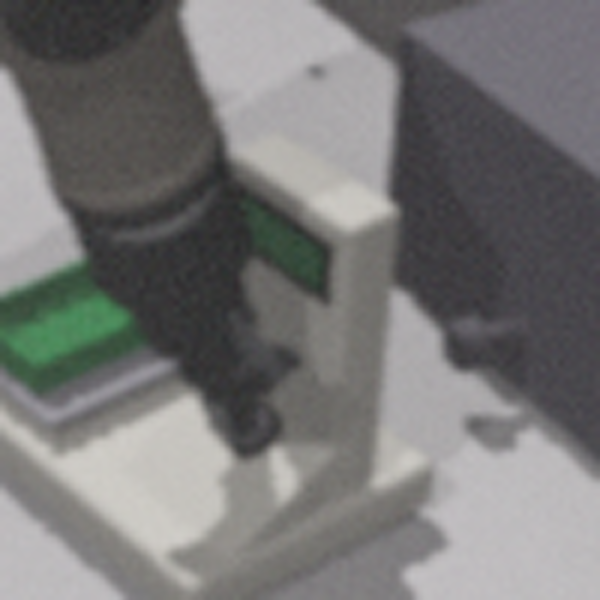

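Emit:
send_rows(
  commands=[
    {"translation":[0,0,0.0004],"rot":[0,0,0],"grip":0},
    {"translation":[0,0,0],"rot":[0,0,0],"grip":0},
    {"translation":[0,0,0],"rot":[0,0,0],"grip":0},
    {"translation":[0,0,0],"rot":[0,0,0],"grip":0},
    {"translation":[0,0,0],"rot":[0,0,0],"grip":0},
  ],
)

```text
t: 15.63
eef_pos: [0.6063, -0.0351, 0.0853]
tool_rot: [0.112, 0.645, 0.744, 0.132]
contact_force: [-4.9, -0.8, 4.1]
gripper_width: -0.003
```

```bash
python3 k.py 0.004;for i in 1 2 3; do python3 w.py wrist w13 >/dev/null;python3 k.py 0.004|head -1; done
```

```text
15.63 [ 0.6063 -0.0351  0.0853] [-0.06  0.46  0.04  2.1  -0.28  0.24  1.95] tilt 19.97 F [-4.94 -0.77  4.14] F along axis 6.08
tip h over key along axis, and lateral: -0.0023 [ 0.0004 -0.001  -0.0072]
15.68 [ 0.6062 -0.0351  0.0853] [-0.06  0.46  0.04  2.1  -0.28  0.24  1.95] tilt 19.97 F [-4.82 -0.67  5.23] F along axis 6.97
15.73 [ 0.6062 -0.0351  0.0853] [-0.06  0.46  0.04  2.1  -0.28  0.24  1.95] tilt 19.97 F [-5.17 -0.18  5.86] F along axis 7.65
15.78 [ 0.6062 -0.0351  0.0853] [-0.06  0.46  0.04  2.1  -0.28  0.24  1.95] tilt 19.97 F [-5.37 -0.17  6.03] F along axis 7.89
```

Emit:
send_rows(
  commands=[
    {"translation":[0,-0.0003,-0.002],"rot":[0,0,0],"grip":0},
    {"translation":[0,-0.0007,-0.004],"rot":[0,0,0],"grip":0},
    {"translation":[0,-0.001,-0.006],"rot":[0,0,0],"grip":0},
    {"translation":[0,-0.002,-0.01],"rot":[0,0,0],"grip":0},
    {"translation":[0,-0.002,-0.015],"rot":[0,0,0],"grip":0},
  ],
)

```text
t: 16.2
eef_pos: [0.5879, -0.0376, 0.1183]
tool_rot: [0.112, 0.645, 0.744, 0.132]
contact_force: [-0.4, -0.3, 0.9]
gripper_width: -0.002
```

Emit:
send_rows(
  commands=[
    {"translation":[0,-0.004,-0.02],"rot":[2,0,0],"grip":0},
    {"translation":[0,-0.005,-0.02],"rot":[4,0,0],"grip":0},
    {"translation":[0,-0.005,-0.02],"rot":[4,0,0],"grip":0},
    {"translation":[0,0,-0.01],"rot":[4,0,0],"grip":0},
    {"translation":[0,0,0],"rot":[3,0,0],"grip":0},
  ],
)

```text
t: 16.62
eef_pos: [0.5572, -0.0428, 0.1852]
tool_rot: [0.017, 0.655, 0.755, 0.022]
contact_force: [0.4, -0.7, -0.7]
gripper_width: -0.001
```

Emit:
send_rows(
  commands=[
    {"translation":[0,0,0],"rot":[3,0,0],"grip":0.08},
    {"translation":[0,0,0],"rot":[0,0,0],"grip":0.08},
    {"translation":[0,0,0],"rot":[0,0,0],"grip":0.08},
    {"translation":[0,0,0],"rot":[0,0,0],"grip":0.08},
    {"translation":[0,0,0],"rot":[0,0,0],"grip":0.08},
  ],
)

```text
t: 17.03
eef_pos: [0.5549, -0.043, 0.181]
tool_rot: [-0.002, 0.655, 0.755, 0.001]
contact_force: [0.1, -0.3, -0.4]
gripper_width: 0.71
```

```bash
python3 w.py wrist w14
python3 - <<'E'
from h import *
from station import *
o=get_obs();p,R=state(o);print(p,psi(R),R[:,2].round(3))
c=dict(np.load("w14.npz"));W=world(c)
a=np.radians(8);ax=np.array([-.5*np.cos(a),-.5*np.sin(a),.866]);seat=np.array([ 0.6214,-0.0338,.064])
D=W-seat; h=D@ax; r=np.linalg.norm(D-h[...,None]*ax,axis=-1)
k=(r<.02)&(h>.007)&(h<.02);print(k.sum(),"h",np.median(h[k]))
plan(p,R,np.array([.525,-.338,.22]),down(91),10)
E
```

```text
t 17.0333 p [ 0.5549 -0.043   0.181 ] psi 98.12367016994453 F [ 0.12 -0.28 -0.44] q [-0.21  0.36  0.22  1.92 -0.11  0.87  1.78] g 0.709575684266434
[ 0.55489166 -0.04302494  0.18095761] 98.11432404295218 [-0.001  0.004 -1.   ]
670 h 0.011952863910713867
{"translation": [-0.0288, -0.0071, -0.004] , "rot": [-0.0, -0.0, 0.7] }
{"translation": [-0.0288, -0.0068, -0.004] , "rot": [-0.0, -0.0, 0.7] }
{"translation": [-0.0289, -0.0064, -0.004] , "rot": [-0.0, -0.0, 0.7] }
{"translation": [-0.029, -0.0061, -0.004] , "rot": [-0.0, -0.0, 0.7] }
{"translation": [-0.0291, -0.0057, -0.0041] , "rot": [-0.0, -0.0, 0.7] }
{"translation": [-0.0291, -0.0054, -0.004] , "rot": [-0.0, -0.1, 0.7] }
{"translation": [-0.0292, -0.005, -0.004] , "rot": [-0.0, -0.0, 0.7] }
{"translation": [-0.0293, -0.0046, -0.004] , "rot": [-0.0, -0.1, 0.7] }
{"translation": [-0.0294, -0.0043, -0.004] , "rot": [-0.0, -0.0, 0.8] }
{"translation": [-0.0294, -0.0038, -0.0039] , "rot": [-0.0, -0.1, 0.7] }
end [ 0.525 -0.338  0.22 ] max mm/row 29.980827206733306 max deg 0.8
```

View pics/w14.png

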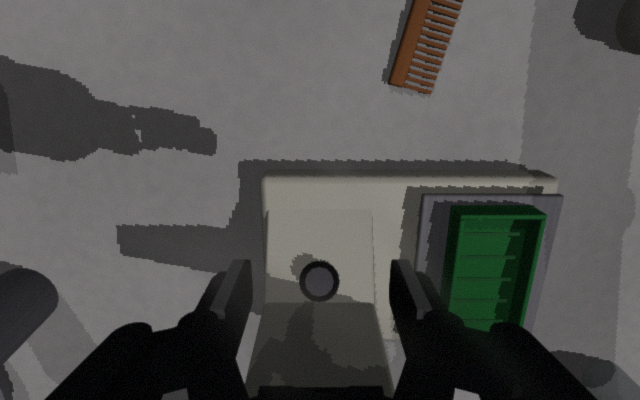

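Emit:
send_rows(
  commands=[
    {"translation":[-0.02,-0.007,-0.008],"rot":[0,0,0.8],"grip":0.08},
    {"translation":[-0.031,-0.007,-0.008],"rot":[0,0,0.8],"grip":0.08},
    {"translation":[-0.032,-0.007,-0.008],"rot":[0,0,0.8],"grip":0.08},
    {"translation":[-0.033,-0.006,-0.008],"rot":[0,0,0.8],"grip":0.08},
    {"translation":[-0.033,-0.006,-0.007],"rot":[0,0,0.8],"grip":0.08},
  ],
)

```text
t: 17.5
eef_pos: [0.5389, -0.1962, 0.22]
tool_rot: [-0.002, 0.681, 0.732, 0.002]
contact_force: [0.8, 0.4, 0.4]
gripper_width: 0.934
```

Emit:
send_rows(
  commands=[
    {"translation":[-0.033,-0.006,0],"rot":[0,0,0.8],"grip":0.08},
    {"translation":[-0.033,-0.005,0],"rot":[0,0,0.8],"grip":0.08},
    {"translation":[-0.032,-0.005,0],"rot":[0,0,0.8],"grip":0.08},
    {"translation":[-0.028,-0.004,0],"rot":[0,0,0.8],"grip":0.08},
    {"translation":[-0.018,-0.003,0],"rot":[0,0,0.8],"grip":0.08},
  ],
)

```text
t: 17.92
eef_pos: [0.5216, -0.3435, 0.2189]
tool_rot: [-0.001, 0.708, 0.706, 0.001]
contact_force: [-1.1, -0.2, 0.3]
gripper_width: 0.936
```

Emit:
send_rows(
  commands=[
    {"translation":[0,0,0],"rot":[0,0,0],"grip":0.08},
    {"translation":[0,0,0],"rot":[0,0,0],"grip":0.08},
    {"translation":[0,0,0],"rot":[0,0,0],"grip":0.08},
    {"translation":[0,0,0],"rot":[0,0,0],"grip":0.08},
    {"translation":[0,0,0],"rot":[0,0,0],"grip":0.08},
  ],
)

```text
t: 18.33
eef_pos: [0.524, -0.3381, 0.2187]
tool_rot: [-0.002, 0.705, 0.709, 0.001]
contact_force: [-0.0, 0.4, 0.2]
gripper_width: 0.939
```

```bash
python3 w.py wrist w15
python3 - <<'E'
from h import *
from station import *
o=get_obs();p,R=state(o)
c=dict(np.load("w15.npz"));W=world(c)
hsv=cv2.cvtColor(c["pixels"],cv2.COLOR_RGB2HSV)
m=(cv2.inRange(hsv,(8,80,40),(25,255,255))>0)&(W[...,2]>.032)&(W[...,2]<.045)
r=rect(W[m][:,:2]);print(m.sum(),r,np.median(W[m][:,2]))
plan(p,R,np.array([r[0]/1e3,r[1]/1e3,.1]),down(90+r[4]),5)
E
```

```text
t 18.3333 p [ 0.524  -0.3381  0.2187] psi 90.277521803579 F [-0.03  0.41  0.24] q [ 0.22  0.44  0.35  1.73 -0.18  1.01  2.2 ] g 0.9388580547390317
2996 [ 5.258e+02 -3.376e+02  6.900e+01  3.560e+01  5.000e-01] 0.03681832308692842
{"translation": [0.0, 0.0004, 0.0238] , "rot": [-0.0, -0.1, -0.0] }
{"translation": [0.0001, 0.0004, 0.0237] , "rot": [-0.0, -0.0, -0.1] }
{"translation": [0.0001, 0.0004, 0.0238] , "rot": [-0.0, -0.1, -0.0] }
{"translation": [0.0001, 0.0004, 0.0237] , "rot": [-0.0, -0.0, -0.1] }
{"translation": [0.0002, 0.0004, 0.0238] , "rot": [-0.0, -0.1, -0.0] }
end [ 0.5258 -0.3376  0.1   ] max mm/row 23.80420130985285 max deg 0.1
```

View pics/w15.png

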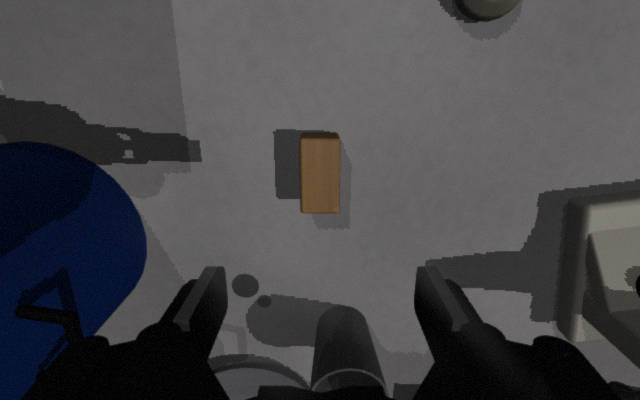

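Run:
```python
from h import *
from station import *
c=dict(np.load("w15.npz"));W=world(c)
hsv=cv2.cvtColor(c["pixels"],cv2.COLOR_RGB2HSV)
m=(cv2.inRange(hsv,(105,120,20),(130,255,255))>0)&(c["depth"]>0.05)
q=W[m]; d=np.hypot(q[:,0]-.526,q[:,1]+.338); i=d.argmin(); print(d[i],q[i],q[:,1].max(),np.percentile(q[:,2],99))
```

```text
0.069063005075128 [ 0.51387504 -0.40599032  0.25689347] -0.4059903224607576 0.17956693675538954
```

Emit:
send_rows(
  commands=[
    {"translation":[0,0.0004,0.02],"rot":[0,0,0],"grip":0.085},
    {"translation":[0,0.0004,0.028],"rot":[0,0,0],"grip":0.085},
    {"translation":[0,0.0004,0.028],"rot":[0,0,0],"grip":0.085},
    {"translation":[0,0.0004,0.024],"rot":[0,0,-0.1],"grip":0.085},
    {"translation":[0,0.0002,0.018],"rot":[0,0,-0.1],"grip":0.085},
  ],
)

```text
t: 18.8
eef_pos: [0.5247, -0.3377, 0.0986]
tool_rot: [-0.003, 0.704, 0.71, 0.001]
contact_force: [0.1, 0.5, -1.1]
gripper_width: 0.996
```

```bash
python3 - <<'E'
from h import *
c=dict(np.load("w15.npz"));W=world(c)
hsv=cv2.cvtColor(c["pixels"],cv2.COLOR_RGB2HSV)
m=(cv2.inRange(hsv,(105,120,20),(130,255,255))>0)&(c["depth"]>0.05)&(W[...,2]<.22)
m=cv2.erode(m.astype(np.uint8),np.ones((5,5)))>0
q=W[m]; d=np.hypot(q[:,0]-.526,q[:,1]+.338); i=d.argmin(); print(d[i],q[i],q[:,1].max(),np.percentile(q[:,2],99))
E
python3 w.py side s16
python3 - <<'E'
import cv2
cv2.imwrite("pics/s16c.png",cv2.resize(cv2.imread("pics/s16.png")[180:380,300:560],(780,600),interpolation=cv2.INTER_CUBIC))
E
```

```text
0.18934846198640826 [ 0.5726311  -0.5215167   0.15860027] -0.5179179315170104 0.18024220695896082
t 18.8 p [ 0.5247 -0.3377  0.0986] psi 90.4393800464811 F [ 0.06  0.5  -1.07] q [ 0.25  0.58  0.3   1.81 -0.24  0.79  2.26] g 0.9964853608881835
```

View pics/s16c.png

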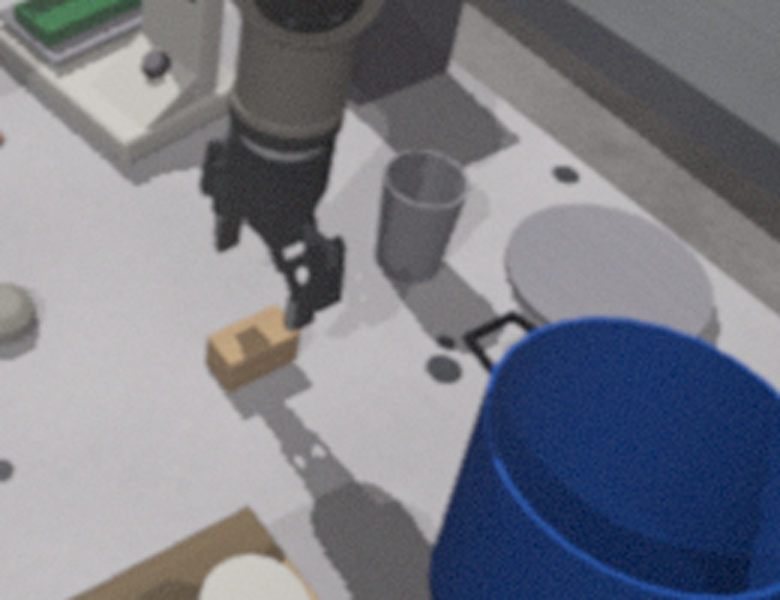

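Clear of the bucket: it is 0.19 m away, and the soap sits under the jaws. I'll descend to TCP z of about 0.0365.

Emit:
send_rows(
  commands=[
    {"translation":[0,0.0005,0.018],"rot":[0,0,0],"grip":0.085},
    {"translation":[0,0.0005,0.02],"rot":[0,0,0],"grip":0.085},
    {"translation":[0,0,0.015],"rot":[0,0,0],"grip":0.085},
    {"translation":[0,0,0.009],"rot":[0,0,0],"grip":0.085},
    {"translation":[0,0,0],"rot":[0,0,0],"grip":0.085},
  ],
)

```text
t: 19.27
eef_pos: [0.5254, -0.3378, 0.0375]
tool_rot: [-0.003, 0.705, 0.71, 0.001]
contact_force: [1.1, -0.6, -0.7]
gripper_width: 0.999
```

Emit:
send_rows(
  commands=[
    {"translation":[0,0,0],"rot":[0,0,0],"grip":0.085},
    {"translation":[0,0,0],"rot":[0,0,0],"grip":0.085},
    {"translation":[0,0,0],"rot":[0,0,0],"grip":0.085},
    {"translation":[0,0,0],"rot":[0,0,0],"grip":0.07},
    {"translation":[0,0,0],"rot":[0,0,0],"grip":0.06},
  ],
)

```text
t: 19.68
eef_pos: [0.5264, -0.3391, 0.0396]
tool_rot: [-0.001, 0.705, 0.709, 0.001]
contact_force: [0.3, 1.2, 0.7]
gripper_width: 0.743
```

```bash
python3 w.py wrist w17
```

```text
t 19.6833 p [ 0.5264 -0.3391  0.0396] psi 90.34901670033275 F [0.35 1.2  0.72] q [ 0.28  0.67  0.27  1.83 -0.27  0.68  2.28] g 0.7434987433493029
```

View pics/w17.png

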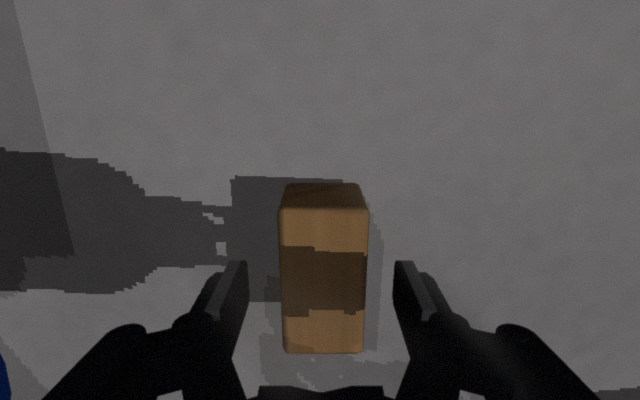

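Emit:
send_rows(
  commands=[
    {"translation":[0.001,0,0.0015],"rot":[0,0,0],"grip":0.055},
    {"translation":[0,0,0.0015],"rot":[0,0,0],"grip":0.055},
    {"translation":[0,0,0],"rot":[0,0,0],"grip":0.045},
    {"translation":[0,0,0],"rot":[0,0,0],"grip":0.035},
    {"translation":[0,0,0],"rot":[0,0,0],"grip":0.03},
  ],
  force=30,
)

```text
t: 20.15
eef_pos: [0.526, -0.3379, 0.0357]
tool_rot: [-0.002, 0.705, 0.709, 0.001]
contact_force: [0.2, -0.5, -0.8]
gripper_width: 0.415
```

Emit:
send_rows(
  commands=[
    {"translation":[0,0,0],"rot":[0,0,0],"grip":0.03},
    {"translation":[0,0,0],"rot":[0,0,0],"grip":0.03},
    {"translation":[0,0,0],"rot":[0,0,0],"grip":0.03},
    {"translation":[0,0,0],"rot":[0,0,0],"grip":0.03},
    {"translation":[0,0,0],"rot":[0,0,0],"grip":0.03},
  ],
)

```text
t: 20.57
eef_pos: [0.526, -0.3379, 0.0357]
tool_rot: [-0.002, 0.705, 0.709, 0.001]
contact_force: [0.6, -0.5, 0.2]
gripper_width: 0.415
```

```bash
python3 w.py wrist w18;  python3 - <<'E'
from h import *
from station import *
p,R=state(get_obs())
c=dict(np.load("w18.npz"));W=world(c);T=(W-p)@R
d=c["depth"];k=(d>.02)&(d<.3)&(T[...,1]<0.02)&(np.abs(T[...,0])>.012)&(np.abs(T[...,0])<.04)&(T[...,2]>-.04)
hsv=cv2.cvtColor(c["pixels"],cv2.COLOR_RGB2HSV); k&=(hsv[...,2]<60)&(T[...,2]<.03)
print("tip z in tool",np.percentile(T[k][:,2],[90,98,99.5]),"world z",np.percentile(W[k][:,2],[.5,2,10]))
m=(cv2.inRange(hsv,(8,80,20),(25,255,255))>0); print("soap",rect(W[m&(W[...,2]>.033)&(W[...,2]<.045)][:,:2]))
E
```

```text
t 20.5667 p [ 0.526  -0.3379  0.0357] psi 90.34682780845897 F [ 0.55 -0.52  0.23] q [ 0.28  0.67  0.27  1.83 -0.27  0.67  2.28] g 0.4145156431219116
tip z in tool [0.00071404 0.01279715 0.02492312] world z [0.01079479 0.02294084 0.03502023]
soap [ 5.258e+02 -3.379e+02  7.020e+01  3.730e+01  2.000e-01]
```

View pics/w18.png

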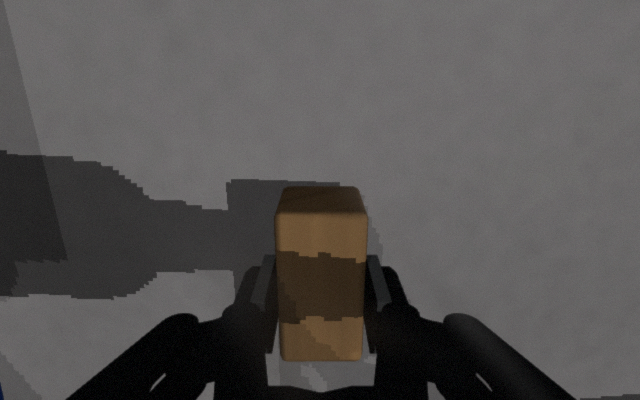

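Run:
```python
from h import *
from station import *
p,R=state(get_obs())
plan(np.array([.526,-.338,.275]),R,np.array([.608,.097,.275]),down(98.2),15)
```

```text
{"translation": [0.029, 0.0056, 0.0001] , "rot": [-0.0, -0.0, -0.5] }
{"translation": [0.0289, 0.0059, 0.0001] , "rot": [-0.0, -0.0, -0.5] }
{"translation": [0.0289, 0.0062, 0.0001] , "rot": [-0.0, -0.0, -0.5] }
{"translation": [0.0288, 0.0064, 0.0001] , "rot": [-0.0, -0.0, -0.5] }
{"translation": [0.0287, 0.0066, 0.0001] , "rot": [-0.0, -0.0, -0.5] }
{"translation": [0.0287, 0.0069, 0.0001] , "rot": [-0.0, -0.0, -0.5] }
{"translation": [0.0286, 0.0072, 0.0001] , "rot": [-0.0, -0.0, -0.5] }
{"translation": [0.0286, 0.0074, 0.0001] , "rot": [-0.0, -0.0, -0.5] }
{"translation": [0.0285, 0.0076, 0.0001] , "rot": [-0.0, -0.0, -0.6] }
{"translation": [0.0284, 0.008, 0.0001] , "rot": [-0.0, -0.0, -0.5] }
{"translation": [0.0284, 0.0082, 0.0002] , "rot": [-0.0, -0.1, -0.6] }
{"translation": [0.0283, 0.0085, 0.0001] , "rot": [-0.0, -0.0, -0.5] }
{"translation": [0.0282, 0.0087, 0.0001] , "rot": [-0.0, -0.1, -0.6] }
{"translation": [0.0281, 0.009, 0.0] , "rot": [-0.0, -0.0, -0.5] }
{"translation": [0.0279, 0.0093, 0.0001] , "rot": [-0.0, -0.1, -0.6] }
end [0.608 0.097 0.275] max mm/row 29.56078483396542 max deg 0.6082762530298219
```

Emit:
send_rows(
  commands=[
    {"translation":[0,0,-0.005],"rot":[0,0,0],"grip":0.03},
    {"translation":[0,0,-0.02],"rot":[0,0,0],"grip":0.03},
    {"translation":[0,0,-0.035],"rot":[0,0,0],"grip":0.03},
    {"translation":[0,0,-0.04],"rot":[0,0,0],"grip":0.03},
    {"translation":[0,0,-0.04],"rot":[0,0,0],"grip":0.03},
  ],
)

```text
t: 21.03
eef_pos: [0.5254, -0.3382, 0.177]
tool_rot: [-0.003, 0.705, 0.709, 0.001]
contact_force: [1.8, -0.5, -0.9]
gripper_width: 0.416
```

Emit:
send_rows(
  commands=[
    {"translation":[0,0,-0.04],"rot":[0,0,0],"grip":0.03},
    {"translation":[0,0,-0.035],"rot":[0,0,0],"grip":0.03},
    {"translation":[0,0,-0.02],"rot":[0,0,0],"grip":0.03},
    {"translation":[0,0,-0.005],"rot":[0,0,0],"grip":0.03},
    {"translation":[0,0,0],"rot":[0,0,0],"grip":0.03},
  ],
)

```text
t: 21.45
eef_pos: [0.5268, -0.3394, 0.2777]
tool_rot: [-0.0, 0.705, 0.709, 0.002]
contact_force: [-0.8, -0.3, -1.4]
gripper_width: 0.413
```

Emit:
send_rows(
  commands=[
    {"translation":[0.018,0.004,0],"rot":[0,0,-0.5],"grip":0.03},
    {"translation":[0.029,0.006,0],"rot":[0,0,-0.5],"grip":0.03},
    {"translation":[0.031,0.0062,0],"rot":[0,0,-0.5],"grip":0.03},
    {"translation":[0.031,0.0064,0],"rot":[0,0,-0.5],"grip":0.03},
    {"translation":[0.031,0.0066,0],"rot":[0,0,-0.5],"grip":0.03},
  ],
)

```text
t: 21.87
eef_pos: [0.5507, -0.1965, 0.2739]
tool_rot: [-0.004, 0.689, 0.724, 0.0]
contact_force: [0.7, 0.2, -1.9]
gripper_width: 0.417
```

Emit:
send_rows(
  commands=[
    {"translation":[0.031,0.007,0],"rot":[0,0,-0.5],"grip":0.03},
    {"translation":[0.031,0.0072,0],"rot":[0,0,-0.5],"grip":0.03},
    {"translation":[0.031,0.0074,0],"rot":[0,0,-0.5],"grip":0.03},
    {"translation":[0.031,0.0076,0],"rot":[0,0,-0.6],"grip":0.03},
    {"translation":[0.031,0.008,0],"rot":[0,0,-0.5],"grip":0.03},
  ],
)

```text
t: 22.28
eef_pos: [0.5773, -0.0394, 0.2746]
tool_rot: [-0.003, 0.672, 0.74, -0.0]
contact_force: [0.3, 0.1, -0.8]
gripper_width: 0.411
```

Emit:
send_rows(
  commands=[
    {"translation":[0.031,0.0085,0],"rot":[0,0,-0.6],"grip":0.03},
    {"translation":[0.03,0.009,0],"rot":[0,0,-0.5],"grip":0.03},
    {"translation":[0.027,0.009,0],"rot":[0,0,-0.6],"grip":0.03},
    {"translation":[0.021,0.008,0],"rot":[0,0,-0.5],"grip":0.03},
    {"translation":[0.013,0.006,0],"rot":[0,0,-0.6],"grip":0.03},
  ],
)

```text
t: 22.7
eef_pos: [0.6042, 0.0883, 0.2749]
tool_rot: [-0.003, 0.653, 0.758, 0.0]
contact_force: [-0.4, 0.4, -1.1]
gripper_width: 0.416
```

Emit:
send_rows(
  commands=[
    {"translation":[0,0,0],"rot":[0,0,0],"grip":0.03},
    {"translation":[0,0,0],"rot":[0,0,0],"grip":0.03},
    {"translation":[0,0,0],"rot":[0,0,0],"grip":0.03},
    {"translation":[0,0,0],"rot":[0,0,0],"grip":0.03},
    {"translation":[0,0,0],"rot":[0,0,0],"grip":0.03},
  ],
)

```text
t: 23.12
eef_pos: [0.6052, 0.0829, 0.2775]
tool_rot: [-0.002, 0.655, 0.755, 0.001]
contact_force: [-0.2, -0.1, -1.9]
gripper_width: 0.412
```

```bash
python3 w.py wrist w19;  python3 - <<'E'
from h import *
from station import *
p,R=state(get_obs())
c=dict(np.load("w19.npz"));W=world(c)
hsv=cv2.cvtColor(c["pixels"],cv2.COLOR_RGB2HSV)
m=cv2.inRange(hsv,(45,90,20),(85,255,255))>0
q=W[m&(W[...,2]>.062)&(W[...,2]<.08)&(W[...,0]>.4)&(W[...,0]<.7)]; print("holder rim",rect(q[:,:2]),np.median(q[:,2]))
m=(cv2.inRange(hsv,(8,80,20),(25,255,255))>0); s=W[m&(W[...,2]>.2)];zt=np.median(s[:,2]);print("soap",rect(s[abs(s[:,2]-zt)<.004][:,:2]),"top",zt,"p",p)
plan(p,R,np.array([.608,.097,.12]),down(98.2),5)
E
```

```text
t 23.1167 p [0.6052 0.0829 0.2775] psi 98.09926078891718 F [-0.21 -0.14 -1.91] q [-0.37  0.35  0.18  1.69 -0.07  1.11  1.54] g 0.41235893663223705
holder rim [593.2  94.9  94.1  61.9   8.1] 0.06957149312874317
soap [605.3  82.8  70.1  36.8   8.3] top 0.2785329641880972 p [0.6052203  0.08320552 0.27753258]
{"translation": [0.0025, 0.001, 0.0315] , "rot": [-0.0, -0.0, -0.0] }
{"translation": [0.0025, 0.0009, 0.0315] , "rot": [-0.0, -0.1, -0.0] }
{"translation": [0.0026, 0.001, 0.0315] , "rot": [-0.0, -0.0, -0.0] }
{"translation": [0.0026, 0.0009, 0.0315] , "rot": [-0.0, -0.1, -0.0] }
{"translation": [0.0026, 0.001, 0.0316] , "rot": [-0.0, -0.0, -0.1] }
end [0.608 0.097 0.12 ] max mm/row 31.722547186504432 max deg 0.1
```

View pics/w19.png

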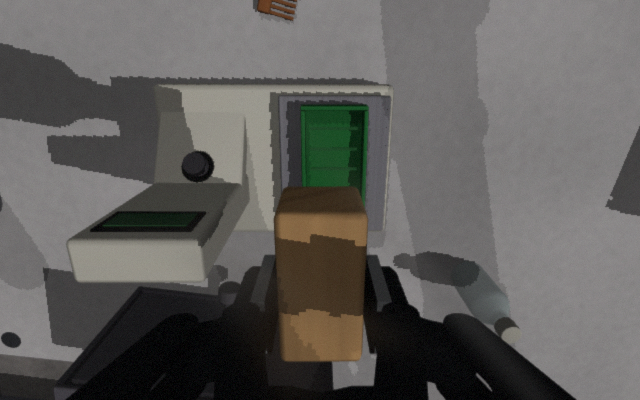

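Emit:
send_rows(
  commands=[
    {"translation":[0.005,0.002,0.01],"rot":[0,0,0],"grip":0.03},
    {"translation":[0.005,0.002,0.03],"rot":[0,0,0],"grip":0.03},
    {"translation":[0.003,0.001,0.035],"rot":[0,0,0],"grip":0.03},
    {"translation":[0,0,0.03],"rot":[0,0,0],"grip":0.03},
    {"translation":[0,0,0.02],"rot":[0,0,0],"grip":0.03},
  ],
)

```text
t: 23.58
eef_pos: [0.6064, 0.0992, 0.1488]
tool_rot: [-0.003, 0.654, 0.756, -0.0]
contact_force: [-0.4, 0.7, -1.2]
gripper_width: 0.411
```

Emit:
send_rows(
  commands=[
    {"translation":[0,0,0.015],"rot":[0,0,0],"grip":0.03},
    {"translation":[0,0,0.008],"rot":[0,0,0],"grip":0.03},
    {"translation":[0,0,0.003],"rot":[0,0,0],"grip":0.03},
    {"translation":[0,0,0],"rot":[0,0,0],"grip":0.03},
    {"translation":[0,0,0],"rot":[0,0,0],"grip":0.03},
  ],
)

```text
t: 24.0
eef_pos: [0.6089, 0.0991, 0.1274]
tool_rot: [-0.001, 0.654, 0.756, 0.002]
contact_force: [-0.1, 0.5, -0.5]
gripper_width: 0.412
```

```bash
cat > f.py <<'E'
from h import *
from station import *
import sys
n=sys.argv[1]
p,R=state(get_obs())
c=dict(np.load(n+".npz"));W=world(c)
hsv=cv2.cvtColor(c["pixels"],cv2.COLOR_RGB2HSV)
m=cv2.inRange(hsv,(45,90,20),(85,255,255))>0
q=W[m&(W[...,2]>.062)&(W[...,2]<.08)&(W[...,0]>.4)&(W[...,0]<.75)]; print("holder rim",rect(q[:,:2]),np.median(q[:,2]))
m=(cv2.inRange(hsv,(8,80,20),(25,255,255))>0); s=W[m&(W[...,2]>.08)&(W[...,0]>.5)];zt=np.median(s[:,2]);print("soap",rect(s[abs(s[:,2]-zt)<.004][:,:2]),"top",zt,"p",p)
E
python3 w.py wrist w20; python3 f.py w20
```

```text
t 24.0 p [0.6089 0.0991 0.1274] psi 98.23786314726519 F [-0.1   0.45 -0.49] q [-0.37  0.52  0.15  1.81 -0.11  0.82  1.54] g 0.4122889830095042
holder rim [585.9  93.8  79.5  62.    8.4] 0.06959990302486566
soap [608.9  99.1  70.1  36.8   8.4] top 0.1284494864287521 p [0.60906981 0.09910978 0.12770342]
```

View pics/w20.png

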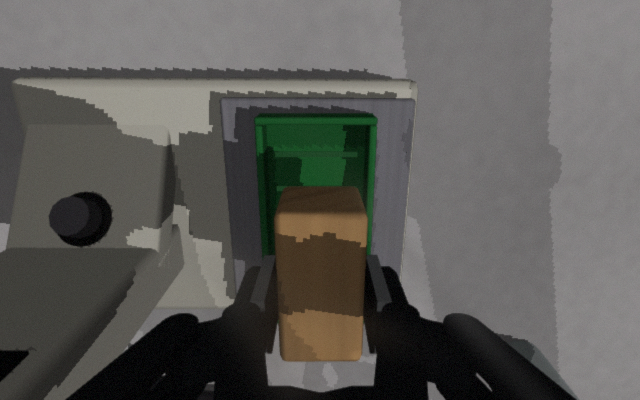

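Emit:
send_rows(
  commands=[
    {"translation":[-0.001,-0.0005,0.008],"rot":[0,0,0],"grip":0.03},
    {"translation":[-0.001,-0.0005,0.009],"rot":[0,0,0],"grip":0.03},
    {"translation":[0,0,0.007],"rot":[0,0,0],"grip":0.03},
    {"translation":[0,0,0.004],"rot":[0,0,0],"grip":0.03},
    {"translation":[0,0,0.001],"rot":[0,0,0],"grip":0.03},
  ],
)

```text
t: 24.47
eef_pos: [0.6067, 0.0968, 0.0962]
tool_rot: [-0.002, 0.654, 0.756, 0.0]
contact_force: [0.3, 0.9, -0.8]
gripper_width: 0.416
```

Emit:
send_rows(
  commands=[
    {"translation":[0,0,0],"rot":[0,0,0],"grip":0.03},
    {"translation":[0,0,0.001],"rot":[0,0,0],"grip":0.03},
    {"translation":[0,0,0.001],"rot":[0,0,0],"grip":0.03},
    {"translation":[0,0,0],"rot":[0,0,0],"grip":0.03},
    {"translation":[0,0,0],"rot":[0,0,0],"grip":0.03},
  ],
)

```text
t: 24.88
eef_pos: [0.6076, 0.097, 0.0957]
tool_rot: [-0.002, 0.654, 0.756, 0.001]
contact_force: [1.1, -0.4, -2.1]
gripper_width: 0.411
```

```bash
python3 w.py wrist w21; python3 f.py w21
```

```text
t 24.8833 p [0.6076 0.097  0.0957] psi 98.24777424197916 F [ 1.13 -0.36 -2.09] q [-0.36  0.56  0.14  1.83 -0.11  0.76  1.55] g 0.41124597976205723
holder rim [608.2  96.8 124.5  62.2   8.2] 0.06958162988055747
soap [607.8  96.9  70.4  37.    8.2] top 0.09684606447384615 p [0.60760114 0.09700861 0.09574689]
```

View pics/w21.png

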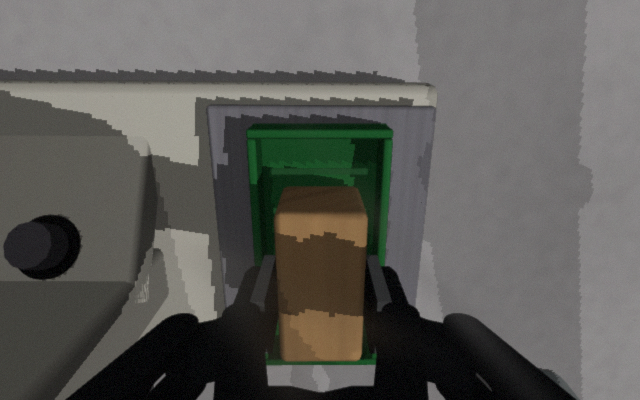

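Centred well: soap at (607.8, 96.9), holder at (608.2, 96.8). The soap is about 5 mm above seating (top 0.0968 against 0.0916).

Emit:
send_rows(
  commands=[
    {"translation":[0,0,0.001],"rot":[0,0,0],"grip":0.03},
    {"translation":[0,0,0.001],"rot":[0,0,0],"grip":0.03},
    {"translation":[0,0,0.001],"rot":[0,0,0],"grip":0.03},
    {"translation":[0,0,0.001],"rot":[0,0,0],"grip":0.03},
    {"translation":[0,0,0],"rot":[0,0,0],"grip":0.03},
  ],
)

```text
t: 25.35
eef_pos: [0.6072, 0.097, 0.0912]
tool_rot: [-0.002, 0.654, 0.756, 0.001]
contact_force: [-0.5, 0.2, -1.1]
gripper_width: 0.41
```

Emit:
send_rows(
  commands=[
    {"translation":[0,0,0.0005],"rot":[0,0,0],"grip":0.03},
    {"translation":[0,0,0.0005],"rot":[0,0,0],"grip":0.03},
    {"translation":[0,0,0],"rot":[0,0,0],"grip":0.03},
    {"translation":[0,0,0],"rot":[0,0,0],"grip":0.03},
    {"translation":[0,0,0],"rot":[0,0,0],"grip":0.03},
  ],
)

```text
t: 25.77
eef_pos: [0.6075, 0.097, 0.0906]
tool_rot: [-0.002, 0.654, 0.756, 0.001]
contact_force: [-0.3, -0.6, -1.2]
gripper_width: 0.413
```

```bash
python3 w.py wrist w22; python3 f.py w22
```

```text
t 25.7667 p [0.6075 0.097  0.0906] psi 98.24959970340902 F [-0.3  -0.57 -1.23] q [-0.36  0.57  0.14  1.83 -0.11  0.75  1.56] g 0.41313667895301953
holder rim [608.1  96.9 124.3  62.1   8.2] 0.0694570008633381
soap [607.7  96.9  70.7  36.9   8.3] top 0.09172743430950028 p [0.60749249 0.09699655 0.09060259]
```

Emit:
send_rows(
  commands=[
    {"translation":[0,0,0.0005],"rot":[0,0,0],"grip":0.03},
    {"translation":[0,0,0.0005],"rot":[0,0,0],"grip":0.03},
    {"translation":[0,0,0],"rot":[0,0,0],"grip":0.03},
    {"translation":[0,0,0],"rot":[0,0,0],"grip":0.03},
    {"translation":[0,0,0],"rot":[0,0,0],"grip":0.03},
  ],
)

```text
t: 26.23
eef_pos: [0.6075, 0.097, 0.0896]
tool_rot: [-0.002, 0.654, 0.756, 0.001]
contact_force: [-0.8, 0.1, 0.3]
gripper_width: 0.412
```

```bash
for i in 1 2 3; do python3 w.py wrist w23; done; python3 f.py w23
```

```text
t 26.2333 p [0.6075 0.097  0.0896] psi 98.2454381048542 F [-0.83  0.11  0.32] q [-0.36  0.57  0.14  1.83 -0.11  0.75  1.56] g 0.41160984730563144
t 26.2833 p [0.6075 0.097  0.0896] psi 98.25135369363682 F [-0.51 -0.01  0.03] q [-0.36  0.57  0.14  1.83 -0.11  0.75  1.56] g 0.41367626426815235
t 26.3333 p [0.6075 0.097  0.0896] psi 98.24770243394366 F [ 0.28  0.25 -1.02] q [-0.36  0.57  0.14  1.83 -0.11  0.75  1.56] g 0.41451361593877817
holder rim [607.8  97.  124.   62.1   8.3] 0.06849313020734511
soap [607.7  96.9  70.3  36.9   8.3] top 0.09078358830010247 p [0.60754356 0.09701024 0.08962807]
```

Emit:
send_rows(
  commands=[
    {"translation":[0,0,0],"rot":[0,0,0],"grip":0.038},
    {"translation":[0,0,0],"rot":[0,0,0],"grip":0.042},
    {"translation":[0,0,0],"rot":[0,0,0],"grip":0.048},
    {"translation":[0,0,0],"rot":[0,0,0],"grip":0.056},
    {"translation":[0,0,0],"rot":[0,0,0],"grip":0.056},
  ],
)

```text
t: 26.8
eef_pos: [0.6075, 0.097, 0.0895]
tool_rot: [-0.002, 0.654, 0.756, 0.001]
contact_force: [0.1, 0.5, 0.4]
gripper_width: 0.655
```

Emit:
send_rows(
  commands=[
    {"translation":[0,0,-0.005],"rot":[0,0,0],"grip":0.056},
    {"translation":[0,0,-0.01],"rot":[0,0,0],"grip":0.056},
    {"translation":[0,0,-0.025],"rot":[0,0,0],"grip":0.056},
    {"translation":[0,0,-0.03],"rot":[0,0,0],"grip":0.056},
    {"translation":[0,0,-0.03],"rot":[0,0,0],"grip":0.056},
  ],
)

```text
t: 27.22
eef_pos: [0.6073, 0.0964, 0.1912]
tool_rot: [-0.002, 0.654, 0.756, 0.001]
contact_force: [1.5, -0.4, -0.4]
gripper_width: 0.656
```

Emit:
send_rows(
  commands=[
    {"translation":[0,0,-0.03],"rot":[0,0,0],"grip":0.056},
    {"translation":[0,0,-0.02],"rot":[0,0,0],"grip":0.056},
    {"translation":[0,0,0],"rot":[0,0,0],"grip":0.056},
    {"translation":[0,0,0],"rot":[0,0,0],"grip":0.056},
    {"translation":[0,0,0],"rot":[0,0,0],"grip":0.056},
  ],
)

```text
t: 27.63
eef_pos: [0.6072, 0.0963, 0.2395]
tool_rot: [-0.002, 0.654, 0.756, 0.001]
contact_force: [0.2, -0.2, 0.1]
gripper_width: 0.653
```

```bash
python3 w.py wrist w24;sed -i 's/W\[...,2\]>.062/W[...,2]>.058/' f.py; python3 f.py w24; python3 w.py side s24
python3 - <<'E'
import cv2
cv2.imwrite("pics/s24c.png",cv2.resize(cv2.imread("pics/s24.png")[100:250,240:440],(800,600),interpolation=cv2.INTER_CUBIC))
E
```

```text
t 27.6333 p [0.6072 0.0963 0.2395] psi 98.25178100026613 F [ 0.18 -0.17  0.11] q [-0.39  0.39  0.17  1.72 -0.08  1.04  1.53] g 0.6534124352680232
holder rim [607.8  97.  123.5  61.9   8.2] 0.06858342091908592
soap [607.6  97.6  69.3  35.8   8.5] top 0.09085033600562767 p [0.60692326 0.09626523 0.23883132]
t 27.6833 p [0.6069 0.0963 0.2388] psi 98.25317119638649 F [-0.13  0.99  0.43] q [-0.39  0.39  0.17  1.72 -0.08  1.04  1.53] g 0.6537428650672851
```

View pics/w24.png

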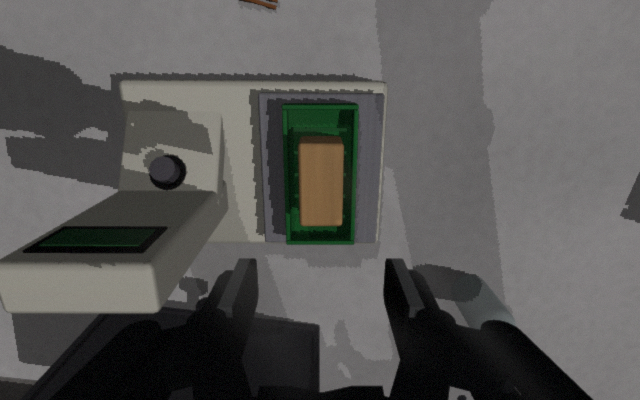

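View pics/s24c.png

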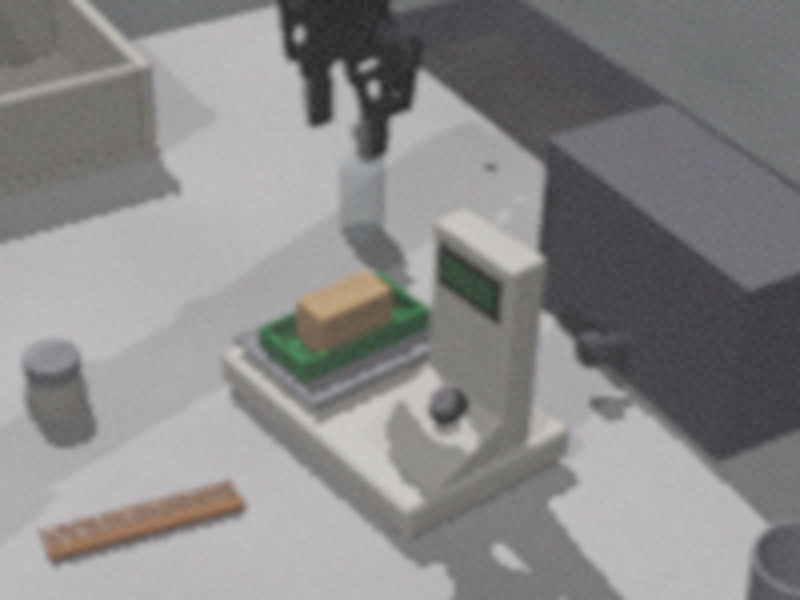

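The soap lies flat and centred in the holder, the holder is in the middle of the platform, the key is up and the hand is clear, so I'm handing in.

```bash
python3 -c "
from station import *
print(hand_in())"
```

```text
the job is handed in; nothing more can be done
None
```

The job is done and handed in at about 28 s, in the order asked; no verdict is reported, so what follows rests on my own checks.

- **Holder:** I stood the smaller holder on its base and let go of it. It sits within about 1 mm of the platform's centre and lines up with it to within about 0.3°.
- **Tare:** I pressed the key by touch with the hand leaning back 20°, because a wrist joint ran out of range near 27°. The force settled at about 7 N, with single readings between 6.1 and 7.9 N. I put the travel at about 5 mm, worked out from force and position. I let the key up before fetching the soap and did not press it again; it stood about 12 mm out, the same as before.
- **Soap:** I laid it flat in the holder and let go. The last view put it within about 1 mm of the holder's centre, with its top about 22 mm above the rim. The platform sank about 1 mm when the soap went in.

**Not confirmed:** I never read the display, so that the tare took is inferred from the force and travel. While held down, the key's force was also more sideways than its axis alone would give, which I put down to touching it off-centre.

In the last wrist and side views the hand was about 0.15 m above the soap, and the other things in view looked undisturbed. I did not re-measure the positions of the other things on the ledge.

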